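Part nested steel pots on a prising fork, sort them by size and reject the chipped one

ROBOT

A 6-joint arm with a two-finger parallel gripper is mounted at the origin on a cart in front of the work surface, level with it; the furniture and walls round the work are solid. World frame = base frame: x ahead of the robot, y to its left, z up, the work surface at z = 0. Lengths are in mm, angles in rad, forces in N, time in s.
With the tool pointing down it reaches from about 350 to 875 mm from the base axis. Payload 4.2 kg.
Tool frame: the origin (TCP) lies on the mounting face of the last link; the fingertips stand 173 mm ahead of it and the grasp point (between the pads) lies grip_point_offset ahead of it (grip_point_offset is the distance from the TCP to the grasp point, in mm); z points along the fingers, y is the line along which they close (so a half turn about z gives the same grasp; the last joint's range is limited). The gripper opens to 85 mm and grips with 20 to 120 N. Pads are 22 mm wide; open, the fingers measure 114 mm over their backs; the gripper's body (76 mm by 85 mm) begins 54 mm behind the grasp point. The pads swing forward as they close: fully open they stand 13 mm farther back than shut.
Start: joints at [1.565, 0.385, 0.008, 0, -1.194, -0.259], TCP at [163.541, 603.203, 404.712] pointing down, gripper open.
Joint ranges: [-3.14, 3.14], [-1.21, 2.06], [-1.07, 1.41], [-3.16, 2.05], [-2.99, -0.16], [-3.1, 3.1]. Speed limits (rad/s): [2.79, 2.79, 3.14, 3.14, 3.14, 3.14].

INTERFACE

Orientations are given as a unit quaternion [x, y, z, w].
In Python, from bench import read_state, get_image, job_done, recognise, place_of, grip_point_offset gives the robot as it stands. The module is installed in compiled form; this text tells all that it offers.
- The arm moves only by the tool carry_out, never from a script. Its arguments are lists of equal length, an entry for each row: "slide": the shift along the tool's x, y, z in m, a list of three; "roll": the turn about the tool's z in degrees; "claw": the finger opening in m, from 0 to 0.0854. A call has 1 to 8 rows; each row is the pose to reach, as a shift and turn from the pose commanded when the call began, along the tool's axes at that moment; what a row does not reach only later rows make up. A row lasts 1/8 s, in which the tool goes at most 62.5 mm and 10.7 degrees, less where a joint would pass 70% of its speed; a pose out of reach is approached as far as the arm can. A call with a gripper value outside its range is refused whole. The fingers move at their own pace and stop on an object; the grip force is fixed at half the most. Time passes only in rows, so rows that repeat a pose let the fingers close. It gives the time, the measured TCP pose, the force, the opening and the grip force at its end, in the units of the state.
- read_state(): the state, without advancing time (a new reading comes with each control period).
- get_image(name): name is "side" or "top"; returns a dict with "img" (384x512x3 uint8, red, green, blue), "z_map" (384x512 float32, mm along the optical axis (not along the pixel's ray), 0 where there is no reading), "mtx" (3x3 intrinsics, pixels), "world_from_camera" (4x4, takes a point from camera to world coordinates). Camera axes: x right, y up, looking along -z (the intrinsics and any distortion apply to the point x, -y, -z); pixel columns grow to the right and rows downward; lengths in mm; the calibration is good to about 2 mm. A picture is of the moment at which its call begins.
- job_done(): hands the job in; it is judged then, once.
Trained networks look in a picture, given as the dict that the camera call returned (one of the last four; its "shot" number tells which), for a name from the list of things; names that differ only in an ending like _2 or _b are one class to them, and where a whole thing is asked for, a point or a joint stands for the part that bears it (a point fixed in the world has none). Each returns a list of dicts, best first, with "conf" (0 to 1); they miss things now and then, are a little off and sometimes report something else, mostly with a low value. They report only what shows in the picture. A call takes as long as a camera call. They do not tell look-alikes from the thing itself.
- recognise(picture, thing): "at" ([column, row] in pixels, amid what is visible of it).
- place_of(picture, thing): "at" ([column, row] in pixels: a listed point, or the origin of a listed thing).
The state is a dict: "clock": time; "joints": joint angles; "joint_vel": joint speeds; "joint_efforts": joint torques, N m; "position": TCP position; "ee_rot": TCP orientation; "contact_force": force on the tool from outside, world axes, zero at the start; "wrist_torque": the same for the moment, N m; "gripper_width": finger opening in mm; "grasp_force": force on a finger pad.
Only numpy, scipy, OpenCV 4.12 (cv2) and the standard library are available. Lean on these libraries where they do the work, as an engineer would, in place of code of your own. Each camera call takes 0.05 s, during which the arm holds its last target. There are 200 camera calls.

TASK

The steel pots came back from the wash with cups jammed in them. Part every nest (the fork bracket holds a large pot down by its rim while you pull the cup straight up), then stand the pots upright in the tray by size: large pots in the long front bay, the medium cup in the middle-sized bay, small cups in the smallest bay. A cup with a piece broken out of its rim goes in the white reject box instead; leave the medicine bottle, the carton and the marker where they are.

Things in the scene. Friction and masses are not known exactly. Their poses are not given: they have to be found in the camera images.
- large_a: large steel pot, 120 g, 55 mm high: body 50 mm across, rim flange 68 mm across and 5 mm thick at the top, bore 43 mm (flange 12.5 mm wide), inner floor 22 mm up. Origin: centre of the underside, z up. Two leaf springs in the bore grip a nested cup, so both lift as one; held down by the flange, it lets the cup go at a straight upward pull of about 4 to 8 N over 25 mm.
- large_b: large steel pot, 120 g, 55 mm high: body 50 mm across, rim flange 68 mm across and 5 mm thick at the top, bore 43 mm (flange 12.5 mm wide), inner floor 22 mm up. Origin: centre of the underside, z up. Two leaf springs in the bore grip a nested cup, so both lift as one; held down by the flange, it lets the cup go at a straight upward pull of about 4 to 8 N over 25 mm.
- large_c: large steel pot, 120 g, 55 mm high: body 50 mm across, rim flange 68 mm across and 5 mm thick at the top, bore 43 mm (flange 12.5 mm wide), inner floor 22 mm up. Origin: centre of the underside, z up. Two leaf springs in the bore grip a nested cup, so both lift as one; held down by the flange, it lets the cup go at a straight upward pull of about 4 to 8 N over 25 mm.
- small_cup: small steel cup: plain cylinder 40 mm across, 68 mm high, open at the top, 3 mm wall. 70 g. Origin: centre of the underside, z up. May be absent. Starts nested in a large pot, its origin 22 mm above the pot's; what stands proud of the pot's rim is free to grasp.
- small_cup_b: small steel cup: plain cylinder 40 mm across, 68 mm high, open at the top, 3 mm wall. 70 g. Origin: centre of the underside, z up. Starts standing loosely (not gripped) in the bowl of the medium cup, its origin 50 mm above the medium cup's. May be absent.
- medium_cup: medium steel cup: lower 40 mm is a stem 40 mm across, from 47 mm up to its rim at 75 mm a bowl 48 mm across, open at the top, inside of the bowl 43 mm wide, its floor 50 mm up. 70 g. Origin: centre of the underside, z up. Starts nested in a large pot, its origin 22 mm above the pot's; what stands proud of the pot's rim is free to grasp.
- chipped_cup: chipped small cup, a reject: like the small cup (40 mm across, 68 mm high) but with a bite about 28 mm wide and 14 mm deep broken out of the rim on its own +x side; grasp it across its y axis. Origin: centre of the underside, z up. May be absent. Starts nested in a large pot, its origin 22 mm above the pot's; what stands proud of the pot's rim is free to grasp.
- fork: prising fork, aluminium, fixed: a channel for one large pot standing on the worktop, open towards its own -x, side walls 74 mm apart (120 mm over the feet), closed by a wall at x = +78 mm. Origin: on the worktop, on the centre line, where a pot's centre is parked: from there fingers closing along x reach down through the slot before and behind the pot.
- fork_mouth (a point): middle of the fork's open end on the worktop, 47 mm from the fork's origin towards its -x; axes as the fork's. Nests slide in here along +x at worktop level.
- fork_slot (a point): point above the fork's origin at the height of the lips' top, 67 mm above the worktop. The two lips are 5 mm thick (underside 62 mm up), cover the pot's flange left and right, and leave a slot 54 mm wide along the fork's x through which a cup passes upward.
- tray: grey sorting tray, fixed, 164 x 248 mm, walls 14 mm high and 4 mm thick, floor 3 mm thick. Its x is the short side, pointing away from the robot; origin at the centre of the underside.
- bay_large (a point): centre of the floor of the long front bay, 78 mm (x) by 240 mm (y) inside, room for three large pots in a row along y, about 75 mm apart; axes as the tray's.
- bay_medium (a point): centre of the floor of the middle-sized bay behind the long one, 74 mm (x) by 142 mm (y) inside; axes as the tray's.
- bay_small (a point): centre of the floor of the smallest bay, beside the middle-sized one, 74 mm (x) by 94 mm (y) inside, room for two small cups side by side along y, 46 mm apart; axes as the tray's.
- reject_box_in (a point): centre of the inner floor of the white open reject box, fixed, 120 x 120 mm outside, 75 mm high, walls 4 mm; axes along its sides.
- med_bottle: brown medicine bottle, 46 mm across and 85 mm high, a bystander: leave alone. Origin: centre of the underside.
- carton: small white medicine carton 51 x 63 x 100 mm, a bystander: leave alone. Origin: centre of the underside.
- marker: green and white marker lying down, 17 x 135 x 16 mm, a bystander: leave alone. Origin: centre of the underside.
Things that resemble listed ones, but are neither listed nor needed, are in the scene too. What is shaped like the large_c but red is not meant.

How it is judged (in metres and radians):
At the end, for the whole second after the job is handed in: Every large pot stands upright (within 0.1 rad) and still on the floor of the long bay, the medium cup in the middle-sized bay, small cups in the smallest bay (centre at least about 15 mm inside the walls), and the chipped cup lies or stands at rest inside the reject box (x of large_a in the frame of bay_large between -0.02 and 0.02 m and y of large_a in the frame of bay_large between -0.1 and 0.1 m and z of large_a in the frame of bay_large between -0.004 and 0.005 m and angle between each of large_a, large_b, large_c, medium_cup, small_cup, small_cup_b's own z axis and vertical below 0.1 rad and linear speed of each of large_a, large_b, large_c, medium_cup, small_cup, small_cup_b, chipped_cup below 0.02 m/s and x of large_b in the frame of bay_large between -0.02 and 0.02 m and y of large_b in the frame of bay_large between -0.1 and 0.1 m and z of large_b in the frame of bay_large between -0.004 and 0.005 m and x of large_c in the frame of bay_large between -0.02 and 0.02 m and y of large_c in the frame of bay_large between -0.1 and 0.1 m and z of large_c in the frame of bay_large between -0.004 and 0.005 m and x of medium_cup in the frame of bay_medium between -0.022 and 0.022 m and y of medium_cup in the frame of bay_medium between -0.056 and 0.056 m and z of medium_cup in the frame of bay_medium between -0.004 and 0.005 m and x of small_cup in the frame of bay_small between -0.022 and 0.022 m and y of small_cup in the frame of bay_small between -0.032 and 0.032 m and z of small_cup in the frame of bay_small between -0.004 and 0.005 m and x of small_cup_b in the frame of bay_small between -0.022 and 0.022 m and y of small_cup_b in the frame of bay_small between -0.032 and 0.032 m and z of small_cup_b in the frame of bay_small between -0.004 and 0.005 m and x of chipped_cup in the frame of reject_box_in between -0.058 and 0.058 m and y of chipped_cup in the frame of reject_box_in between -0.058 and 0.058 m and z of chipped_cup in the frame of reject_box_in between -0.005 and 0.05 m); the robot touches nothing.
It fails at once if a bystander (medicine bottle, carton or marker) is pushed more than 30 mm (distance of any of med_bottle, carton, marker from where it was at the start of the episode above 0.03 m).
Of small_cup, small_cup_b, chipped_cup only 2 to 3 are there at a start; the rules pass over those that are not, and their reading is None.
At some moment in a run one of large_a, large_c may be knocked a few centimetres aside while the robot is not near it.
It also fails if it takes over 208 s, if anything falls off the work surface, if the arm or the gripper's body presses on something with over 40 N, if the wrist force passes 120 N, or if a joint passes its speed limit or range.

## Working session

There is one attempt and no reset: what is moved stays moved. The work goes in short steps, Python scripts to look and compute and a tool call to move; the robot and the scene stay as the last step left them, time stands still between calls to the robot, and variables do not carry over. Pictures are saved under pics/ and viewed, at most 14 in all, crops included, and the job is handed in when it is done.

Besides the shell and the picture viewer there is one more tool, called after "Request:" as name(argument=value, ...) on one line, values as JSON. carry_out: Moves the arm, as the interface text tells. Its arguments: {"type":"object","properties":{"slide":{"type":"array"},"roll":{"type":"array"},"claw":{"type":"array"}},"required":["slide","roll","claw"]}

```bash
mkdir -p pics; cat > h.py <<'E'
import numpy as np, cv2
from bench import *
def px2w(p,uv,z=None):
    K=p["mtx"];T=np.array(p["world_from_camera"]);u,v=uv
    d=np.array([(u-K[0][2])/K[0][0],-(v-K[1][2])/K[1][1],-1.])
    R=T[:3,:3]@d;o=T[:3,3]
    if z is None:
        s=p["z_map"][int(round(v)),int(round(u))]
    else: s=(z-o[2])/R[2]
    return o+s*R
def cloud(p):
    K=np.array(p["mtx"]);T=np.array(p["world_from_camera"]);Z=p["z_map"]
    v,u=np.mgrid[:Z.shape[0],:Z.shape[1]]
    c=np.stack([(u-K[0,2])/K[0,0]*Z,-(v-K[1,2])/K[1,1]*Z,-Z],-1)
    w=c@T[:3,:3].T+T[:3,3]; w[Z==0]=np.nan
    return w
E
cat > a.py <<'E'
from h import *
s=read_state();print({k:np.round(v,3).tolist() for k,v in s.items()},grip_point_offset if not callable(grip_point_offset) else grip_point_offset())
for n in("side","top"):
    p=get_image(n);print(n,p["img"].shape,np.round(p["mtx"],1).tolist(),np.round(p["world_from_camera"],3).tolist(),p.keys())
    cv2.imwrite(f"pics/{n}0.png",cv2.resize(p["img"][...,::-1],(800,600)))
    for t in["large_a","small_cup","medium_cup","chipped_cup","fork","fork_mouth","fork_slot","tray","bay_large","bay_medium","bay_small","reject_box_in","med_bottle","carton","marker"]:
        try:
            for r in place_of(p,t)[:5]:
                print(t,round(r["conf"],2),np.round(r["at"],1),np.round(px2w(p,r["at"],{"fork_slot":67,"bay_large":3,"bay_medium":3,"bay_small":3,"small_cup":22,"medium_cup":22,"chipped_cup":22}.get(t,0))).tolist(),np.round(px2w(p,r["at"])).tolist())
        except Exception as e: print(t,e)
E
python3 a.py
```

```text
{'clock': 0.0, 'joints': [1.565, 0.386, 0.007, -0.001, -1.194, -0.259], 'joint_vel': [-0.001, 0.0, 0.001, 0.001, 0.0, -0.001], 'joint_efforts': [0.0, -39.228, 18.84, 4.186, -0.005, -0.0], 'position': [163.489, 603.031, 403.601], 'ee_rot': [0.991, -0.132, -0.0, 0.001], 'contact_force': [-0.848, -0.155, -0.406], 'wrist_torque': [-0.008, -0.005, 0.046], 'grasp_force': 0.0, 'gripper_width': 85.206} 154.70000000000002
side (384, 512, 3) [[401.1, 0.0, 258.3], [0.0, 401.1, 190.1], [0.0, 0.0, 1.0]] [[-0.935, 0.212, -0.284, 126.474], [-0.354, -0.578, 0.735, 1078.938], [-0.009, 0.788, 0.616, 920.869], [0.0, 0.0, 0.0, 1.0]] dict_keys(['img', 'z_map', 'mtx', 'world_from_camera', 'shot'])
large_a 0.8 [274.4 186.7] [501.0, -60.0, 0.0] [491.0, -30.0, 25.0]
large_a 0.63 [258.6 307.3] [367.0, 463.0, 0.0] [359.0, 484.0, 32.0]
large_a 0.52 [263.5 237. ] [448.0, 205.0, 0.0] [444.0, 216.0, 12.0]
large_a 0.49 [231.6 237.7] [544.0, 244.0, 0.0] [538.0, 255.0, 13.0]
small_cup 0.52 [247.3 263.6] [447.0, 347.0, 22.0] [436.0, 372.0, 53.0]
small_cup 0.15 [242.1 194.3] [587.0, 49.0, 22.0] [589.0, 45.0, 18.0]
medi
[... 2670 characters left out ...]
0, 1.0]
tray 0.26 [207.8 152. ] [692.0, 214.0, 0.0] [673.0, 208.0, 60.0]
tray 0.16 [209.7 209.9] [455.0, 208.0, 0.0] [443.0, 201.0, 72.0]
bay_large 0.88 [328.2 208.4] [448.0, -255.0, 3.0] [448.0, -255.0, 3.0]
bay_medium 0.71 [311.9 186.2] [539.0, -196.0, 3.0] [540.0, -197.0, -4.0]
bay_small 0.64 [342.4 182.5] [550.0, -318.0, 3.0] [550.0, -318.0, 4.0]
reject_box_in 0.58 [167.7 179.9] [581.0, 374.0, 0.0] [580.0, 374.0, 2.0]
reject_box_in 0.21 [244.8 178.8] [577.0, 68.0, 0.0] [576.0, 68.0, 4.0]
med_bottle 0.49 [292.4 154.8] [671.0, -126.0, 0.0] [644.0, -116.0, 89.0]
carton 0.7 [210.5 150.3] [699.0, 203.0, 0.0] [675.0, 197.0, 74.0]
marker 0.43 [260.3 224.9] [391.0, 12.0, 0.0] [392.0, 12.0, -5.0]
```

View pics/side0.png

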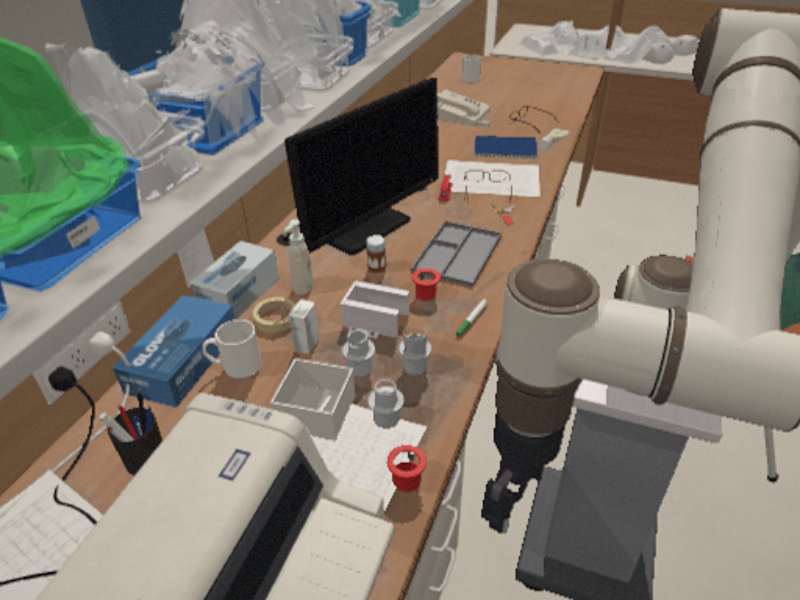

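View pics/top0.png

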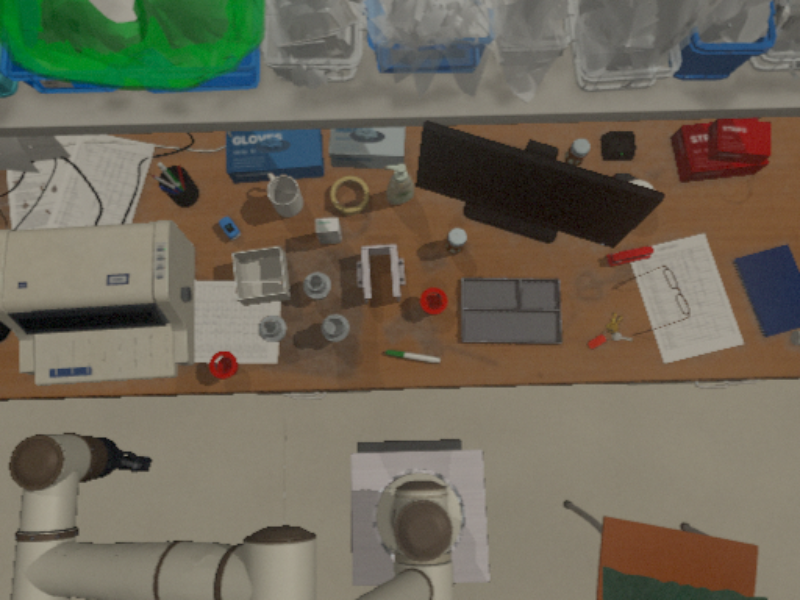

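```bash
cat > b.py <<'E'
from h import *
p=get_image("top");q=get_image("side")
a=cv2.resize(p["img"][150:240,140:290],(800,480),interpolation=cv2.INTER_CUBIC)
b=cv2.resize(q["img"][180:290,170:300],(709,600),interpolation=cv2.INTER_CUBIC)
cv2.imwrite("pics/c1.png",a[...,::-1]);cv2.imwrite("pics/c2.png",b[...,::-1])
P=np.concatenate([cloud(p).reshape(-1,3),cloud(q).reshape(-1,3)])
src=np.r_[np.zeros(384*512),np.ones(384*512)]
for n,c in dict(N1=(550,225),N2=(455,334),N3=(446,187)).items():
    m=np.hypot(P[:,0]-c[0],P[:,1]-c[1])<60
    for s in(0,1):
        X=P[m&(src==s)&(P[:,2]>8)]
        for lo,hi in((45,62),(62,88),(88,105),(105,160)):
            Y=X[(X[:,2]>lo)&(X[:,2]<hi)]
            if len(Y)>4: print(n,s,lo,len(Y),"ext mid",np.round((Y.min(0)+Y.max(0))/2),"size",np.round(np.ptp(Y,axis=0)),"zmax",Y[:,2].max().round())
# fork: top surface points
m=(abs(P[:,0]-570)<90)&(abs(P[:,1]-62)<90)&(P[:,2]>50)&(P[:,2]<75)
for s in(0,1):
    X=P[m&(src==s)];r=cv2.minAreaRect(X[:,:2].astype(np.float32));print("fork",s,len(X),r,np.median(X[:,2]))
m=(abs(P[:,0]-485)<110)&(abs(P[:,1]+255)<145)&(P[:,2]>8)&(P[:,2]<22)
for s in(0,1):
    X=P[m&(src==s)];print("tray",s,len(X),cv2.minAreaRect(X[:,:2].astype(np.float32)))
m=(abs(P[:,0]-575)<85)&(abs(P[:,1]-375)<80)&(P[:,2]>66)&(P[:,2]<82)
for s in(0,1):
    X=P[m&(src==s)];print("box",s,len(X),cv2.minAreaRect(X[:,:2].astype(np.float32)))
E
python3 b.py
```

```text
N1 0 45 177 ext mid [554. 228.  54.] size [66. 63. 16.] zmax 62.0
N1 0 62 38 ext mid [556. 229.  75.] size [47. 42. 25.] zmax 88.0
N1 0 88 17 ext mid [554. 226.  94.] size [41. 34. 11.] zmax 99.0
N1 1 45 174 ext mid [552. 237.  54.] size [66. 66. 16.] zmax 62.0
N1 1 62 136 ext mid [552. 237.  75.] size [40. 46. 25.] zmax 88.0
N1 1 88 8 ext mid [551. 237.  89.] size [38. 36.  2.] zmax 90.0
N2 0 45 192 ext mid [450. 337.  54.] size [62. 66. 15.] zmax 62.0
N2 0 62 30 ext mid [448. 337.  75.] size [37. 53. 25.] zmax 88.0
N2 0 88 20 ext mid [448. 339.  92.] size [37. 37.  8.] zmax 96.0
N2 1 45 231 ext mid [448. 346.  54.] size [66. 68. 15.] zmax 62.0
N2 1 62 101 ext mid [447. 346.  75.] size [37. 38. 26.] zmax 88.0
N2 1 88 15 ext mid [449. 345.  89.] size [37. 38.  3.] zmax 91.0
N3 0 45 111 ext mid [447. 185.  54.] size [66. 64. 16.] zmax 61.0
N3 0 62 114 ext mid [447. 184.  74.] size [46. 48. 23.] zmax 85.0
N3 0 88 24 ext mid [446. 184.  97.] size [46. 45. 17.] zmax 105.0
N3 1 45 143 ext mid [446. 197.  54.] size [66. 61. 14.] zmax 61.0
N3 1 62 115 ext mid [445. 193.  76.] size [46. 50. 23.] zmax 88.0
N3 1 88 40 ext mid [446. 192.  92.] size [47. 46.  9.] zmax 97.0
fork 0 351 ((571.5017700195312, 44.76512908935547), (161.50547790527344, 141.01173400878906), 2.536911725997925) 66.28638922857749
fork 1 444 ((566.4453735351562, 50.76368713378906), (155.5570831298828, 163.76817321777344), 89.90872955322266) 62.838065325031494
tray 0 519 ((488.03070068359375, -253.61611938476562), (281.0688171386719, 207.9809112548828), 89.6221923828125)
tray 1 192 ((485.4930419921875, -242.6199188232422), (251.45269775390625, 165.96188354492188), 87.7936782836914)
box 0 172 ((583.81640625, 367.24334716796875), (121.37142181396484, 120.81805419921875), 6.657693862915039)
box 1 307 ((583.39453125, 375.537109375), (122.82134246826172, 124.45301818847656), 6.2256550788879395)
```

View pics/c1.png

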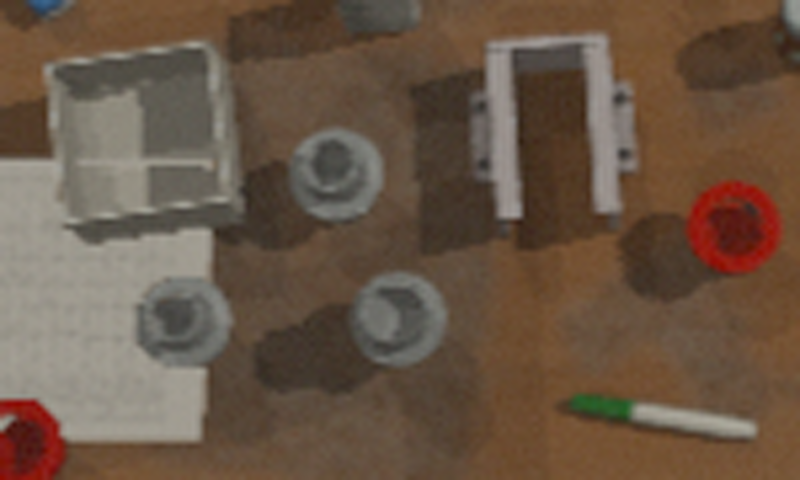

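View pics/c2.png

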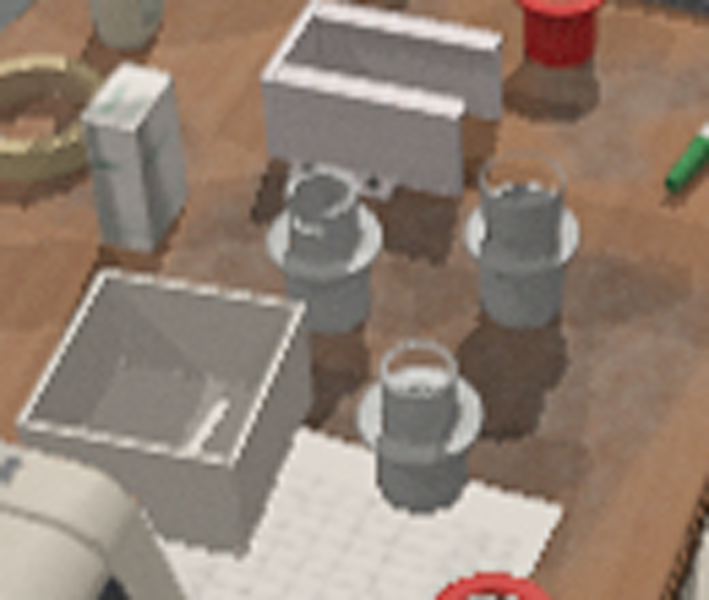

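```bash
cat >> h.py <<'E'
from scipy.optimize import least_squares
def tpose():
    s=read_state();from scipy.spatial.transform import Rotation as R
    return np.array(s["position"]),R.from_quat(s["ee_rot"]).as_matrix(),s
def yaw(): # world yaw of tool y axis, deg
    p,R,s=tpose();return np.degrees(np.arctan2(R[1,1],R[0,1]))
def go(x,y,gz,yw=None):
    """slide (mm, tool axes) and roll deg to bring the grasp point to x,y,gz and tool y to yaw yw (mod 180)"""
    p,R,s=tpose();d=R.T@(np.array([x,y,gz+grip_point_offset])-p)
    r=0 if yw is None else -((yw-yaw()+90)%180-90)
    print("slide",np.round(d,1),"roll",round(r,1),"| grasp pt",np.round(p+R[:,2]*grip_point_offset,1),"yaw",round(yaw(),1),"t",round(s["clock"],2),"F",np.round(s["contact_force"],1),"w",round(s["gripper_width"],1))
def ring(p,c,z0,z1,r,rad=45):
    P=cloud(p).reshape(-1,3);X=P[(np.hypot(P[:,0]-c[0],P[:,1]-c[1])<rad)&(P[:,2]>z0)&(P[:,2]<z1)]
    return X
E
cat > f.py <<'E'
from h import *
for n in("top","side"):
    p=get_image(n);P=cloud(p).reshape(-1,3)
    F=P[(P[:,2]>63)&(P[:,2]<71)&(P[:,0]>515)&(P[:,0]<670)&(P[:,1]>0)&(P[:,1]<125)]
    mid=np.median(F[:,1])
    for s,nm in((F[:,1]>mid,"L"),(F[:,1]<=mid,"R")):
        X=F[s&(F[:,0]<615)] ;
        k=np.polyfit(X[:,0],X[:,1],1);print(n,nm,len(X),"slope deg",np.degrees(np.arctan(k[0])).round(1),"y at x=570",np.polyval(k,570).round(1),"x",F[s][:,0].min().round(),F[s][:,0].max().round(), "width",np.round(np.percentile(X[:,1]-np.polyval(k,X[:,0]),[3,97]),1))
    for c in((553,230),(449,340),(446,188)):
        X=ring(p,c,50,60,34)
        print(n,c,"ext",np.round((np.percentile(X[:,:2],2,axis=0)+np.percentile(X[:,:2],98,axis=0))/2,1),np.round(np.percentile(X[:,:2],98,axis=0)-np.percentile(X[:,:2],2,axis=0)))
    T=P[(abs(P[:,0]-485)<60)&(abs(P[:,1]+250)<300)&(abs(P[:,2])<15)];print("z table med",np.median(T[:,2]))
    for z in(62,57,76):pass
go(446,188,170,2)
E
python3 f.py
```

```text
top L 92 slope deg 2.1 y at x=570 106.6 x 517.0 648.0 width [-7.8  8. ]
top R 81 slope deg 1.7 y at x=570 35.5 x 519.0 651.0 width [-7.9  7.5]
top (553, 230) ext [553.4 228.1] [61. 62.]
top (449, 340) ext [450.  337.7] [61. 61.]
top (446, 188) ext [447.3 184.8] [65. 64.]
z table med 1.3511652875155278
side L 78 slope deg 0.8 y at x=570 115.8 x 516.0 645.0 width [-8.   7.7]
side R 62 slope deg -2.3 y at x=570 48.8 x 517.0 648.0 width [-14.5  56.5]
side (553, 230) ext [552.  239.7] [62. 57.]
side (449, 340) ext [447.7 346. ] [62. 62.]
side (446, 188) ext [445.8 197.9] [63. 52.]
z table med -1.1208638926574395
slide [381.3 326.8  80. ] roll 72.8 | grasp pt [163.5 603.2 250. ] yaw -105.2 t 1.8 F [ 0.1 -0.6  0.3] w 85.2
```

Request:
carry_out(slide=[[0.048,0.041,0],[0.095,0.082,0],[0.143,0.123,0],[0.19,0.163,0],[0.238,0.204,0],[0.286,0.245,0],[0.333,0.286,0],[0.381,0.327,0]], roll=[9.1,18.2,27.3,36.4,45.5,54.6,63.7,72.8], claw=[0.085,0.085,0.085,0.085,0.085,0.085,0.085,0.085])

```text
clock: 2.8
position: [445.2, 187.8, 405.3]
ee_rot: [0.718, -0.696, 0.0, -0.001]
contact_force: [0.7, 1.3, 0.3]
gripper_width: 85.2
grasp_force: 0.0
```

Request:
carry_out(slide=[[0,0,0],[0,0,0],[0,0,0]], roll=[0,0,0], claw=[0.085,0.085,0.085])

```text
clock: 3.18
position: [444.0, 190.6, 404.8]
ee_rot: [0.72, -0.694, -0.0, -0.0]
contact_force: [-0.0, 0.1, 0.1]
gripper_width: 84.9
grasp_force: 0.0
```

```bash
cat > g.py <<'E'
from h import *
go(446,188,170,2)
p,R,s=tpose()
for n in("top","side"):
    q=get_image(n)
    im=q["img"]
    # project fingertip points
    K=np.array(q["mtx"]);T=np.linalg.inv(np.array(q["world_from_camera"]))
    pts=[p+R@np.array([0,y,160]) for y in(-57,57)]+[p+R@np.array([0,0,160])]
    sc=4;u=[]
    for w in pts:
        c=T[:3,:3]@w+T[:3,3];u.append([K[0,2]+K[0,0]*c[0]/-c[2],K[1,2]-K[1,1]*c[1]/-c[2]])
    u=np.array(u);c=u[2].astype(int);x0,y0=c[0]-65,c[1]-50
    a=cv2.resize(im[y0:y0+100,x0:x0+130],None,fx=sc,fy=sc,interpolation=cv2.INTER_CUBIC)
    for k in u: cv2.circle(a,tuple(int(t) for t in((k-[x0,y0]+.5)*sc)),4,(255,0,0),1)
    cv2.imwrite(f"pics/g_{n}.png",a[...,::-1])
a=cv2.imread("pics/g_top.png");b=cv2.imread("pics/g_side.png");cv2.imwrite("pics/g.png",cv2.resize(np.hstack([a,b]),(800,308)))
E
python3 g.py
```

```text
slide [ 2.7 -1.9 80.1] roll 0.2 | grasp pt [444.  190.7 250.1] yaw -177.8 t 3.17 F [-0.   0.1  0.1] w 84.9
```

View pics/g.png

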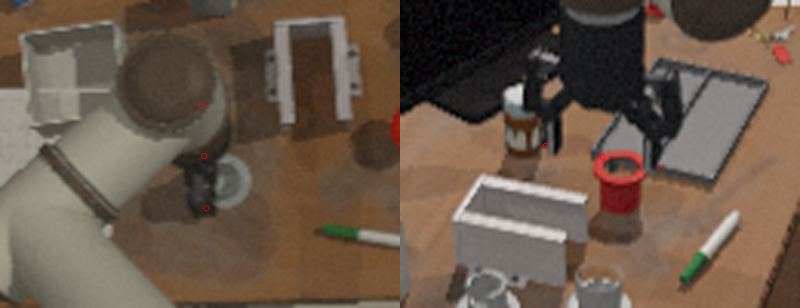

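```bash
cat > g2.py <<'E'
from h import *
p,R,s=tpose();print(p.round(1))
for n in("top","side"):
    q=get_image(n);P=cloud(q).reshape(-1,3)
    for z0,z1 in((225,240),(240,255),(255,280),(300,330)):
        X=P[(np.hypot(P[:,0]-p[0],P[:,1]-p[1])<90)&(P[:,2]>z0)&(P[:,2]<z1)]
        if len(X)<3: continue
        for sg in(1,-1):
            Y=X[(X[:,0]-p[0])*sg>0]
            if len(Y)>2: print(n,z0,sg,len(Y),np.round(np.percentile(Y[:,:2],[5,50,95],axis=0)-p[:2],0).tolist())
E
python3 g2.py
```

```text
[443.9 190.7 404.8]
top 300 -1 51 [[-72.0, -20.0], [-40.0, -10.0], [-28.0, 11.0]]
side 240 1 20 [[41.0, -4.0], [43.0, 12.0], [49.0, 17.0]]
side 240 -1 12 [[-54.0, 7.0], [-49.0, 11.0], [-46.0, 14.0]]
side 255 1 51 [[41.0, -4.0], [44.0, 12.0], [55.0, 16.0]]
side 255 -1 42 [[-57.0, 2.0], [-50.0, 10.0], [-44.0, 13.0]]
side 300 1 155 [[3.0, -2.0], [31.0, 16.0], [68.0, 23.0]]
side 300 -1 212 [[-71.0, -11.0], [-35.0, 13.0], [-3.0, 21.0]]
```

Request:
carry_out(slide=[[0.001,0,0.04],[0.002,-0.001,0.08],[0.003,-0.002,0.12],[0.003,-0.002,0.12]], roll=[0,0,0,0], claw=[0.085,0.085,0.085,0.085])

```text
clock: 3.88
position: [445.7, 186.5, 282.4]
ee_rot: [0.72, -0.694, -0.0, 0.004]
contact_force: [-0.2, -0.2, 1.5]
gripper_width: 84.9
grasp_force: 0.0
```

```bash
cat > g.py <<'E'
from h import *
import sys
gz=float(sys.argv[1]); name=sys.argv[2]; fy=float(sys.argv[3]) if len(sys.argv)>3 else 50
go(446,188,gz,2)
p,R,s=tpose();sc=6;out=[]
for n in("top","side"):
    q=get_image(n);im=q["img"]
    K=np.array(q["mtx"]);T=np.linalg.inv(np.array(q["world_from_camera"]))
    pts=[p+R@np.array([a,b,160]) for b in(-fy,fy) for a in(-11,11)]+[p+R@np.array([0,0,160])]
    u=[]
    for w in pts:
        c=T[:3,:3]@w+T[:3,3];u.append([K[0,2]+K[0,0]*c[0]/-c[2],K[1,2]-K[1,1]*c[1]/-c[2]])
    u=np.array(u);c=u[-1].astype(int);x0,y0=c[0]-33,c[1]-40
    a=cv2.resize(im[y0:y0+80,x0:x0+66],None,fx=sc,fy=sc,interpolation=cv2.INTER_CUBIC)
    for k in u: cv2.circle(a,tuple(int(t) for t in((k-[x0,y0]+.5)*sc)),3,(255,0,0),1)
    out.append(a)
cv2.imwrite(f"pics/{name}.png",np.hstack(out)[...,::-1])
E
python3 g.py 130 g3; python3 g2.py
```

```text
slide [-1.4 -0.3 -2.3] roll 0.1 | grasp pt [444.8 185.8 127.7] yaw -177.9 t 3.88 F [-0.2 -0.2  1.5] w 84.9
[447.  187.5 285.7]
top 225 -1 38 [[-67.0, -15.0], [-57.0, -5.0], [-37.0, 5.0]]
top 240 -1 16 [[-37.0, -40.0], [-33.0, -18.0], [-3.0, 8.0]]
top 255 -1 27 [[-37.0, -37.0], [-33.0, -19.0], [-15.0, 7.0]]
top 300 -1 34 [[-40.0, -42.0], [-35.0, -23.0], [-12.0, 2.0]]
side 225 1 36 [[29.0, -4.0], [57.0, 9.0], [65.0, 19.0]]
side 225 -1 52 [[-67.0, -6.0], [-49.0, 8.0], [-16.0, 21.0]]
side 240 1 31 [[1.0, 25.0], [11.0, 38.0], [30.0, 42.0]]
side 240 -1 68 [[-37.0, 4.0], [-24.0, 31.0], [-3.0, 41.0]]
side 255 1 62 [[2.0, 26.0], [13.0, 38.0], [29.0, 42.0]]
side 255 -1 129 [[-37.0, 1.0], [-23.0, 33.0], [-3.0, 42.0]]
side 300 1 82 [[1.0, 28.0], [14.0, 40.0], [30.0, 44.0]]
side 300 -1 118 [[-31.0, 27.0], [-17.0, 39.0], [-2.0, 44.0]]
```

View pics/g3.png

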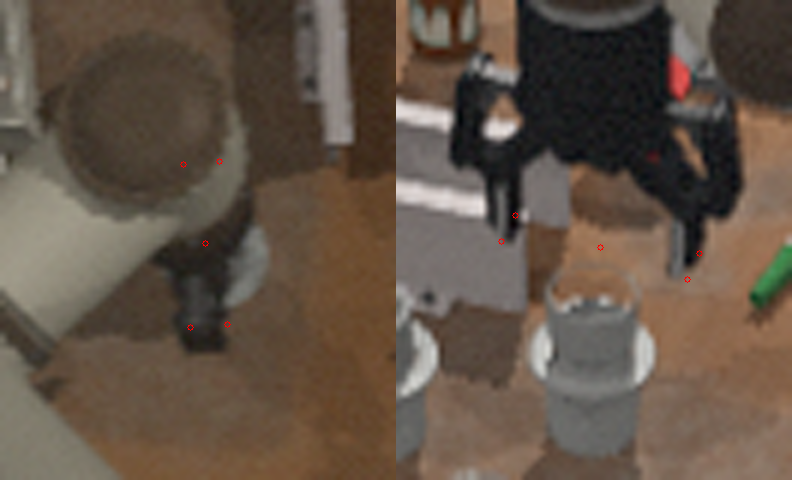

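```bash
cat > k.py <<'E'
from h import *
p,R,s=tpose();print(p.round(1),s["clock"])
q=get_image("side");K=np.array(q["mtx"]);T=np.linalg.inv(np.array(q["world_from_camera"]))
p=np.array([445.7,186.5,282.4]) if 0 else p
w=np.array([444.8,185.8,122.4]) # point of circle when pic g3 was made (approx)
c=T[:3,:3]@w+T[:3,3];u=np.array([K[0,2]+K[0,0]*c[0]/-c[2],K[1,2]-K[1,1]*c[1]/-c[2]]);x0=u.astype(int)-[33,40]
f=lambda X,Y,z:np.round(px2w(q,(np.array([X-396,Y])/6-.5+x0),z),1)
print("rim z97",f(598,290,97),"flange z55",f(592,352,55),"finger mid",f((503+683)/2,(240+275)/2,122))
t=get_image("top")
for n,pc in(("top",t),("side",q)):
    C=cloud(pc);
    for nm,lo,hi,cc in(("red",35,60,(505,-54)),):
        m=(C[...,2]>40)&(np.hypot(C[...,0]-505,C[...,1]+50)<60);X=C[m];print(n,"red pot",np.round((np.percentile(X[:,:2],2,axis=0)+np.percentile(X[:,:2],98,axis=0))/2,1))
E
python3 k.py
```

```text
[447.1 187.4 286.6] 4.075
rim z97 [444.3 190.3  97. ] flange z55 [446.5 193.   55. ] finger mid [445.6 194.4 122. ]
top red pot [507.9 -56. ]
side red pot [480.3 -57.1]
```

Request:
carry_out(slide=[[-0.002,0.001,0.025],[-0.002,0.001,0.05],[-0.002,0.001,0.05],[-0.002,0.001,0.05],[-0.002,0.001,0.05],[-0.002,0.001,0.05],[-0.002,0.001,0.05]], roll=[0,0,0,0,0,0,0], claw=[0.085,0.085,0.085,0.04,0.04,0.04,0.04])

```text
clock: 5.05
position: [446.1, 189.0, 236.2]
ee_rot: [0.72, -0.694, 0.0, -0.001]
contact_force: [0.1, -1.1, 5.7]
gripper_width: 47.7
grasp_force: 60.9
```

```bash
python3 -c "
from h import *
go(446,188,82,2)"
```

```text
slide [ 1.   0.1 -0.5] roll 0.1 | grasp pt [446.5 189.3  81.5] yaw -177.9 t 5.05 F [ 0.1 -1.1  5.7] w 47.7
```

Request:
carry_out(slide=[[0,0,-0.02],[0.04,0.001,-0.02],[0.08,0.003,-0.02],[0.115,0.004,-0.02],[0.115,0.004,-0.02],[0.115,0.004,-0.02],[0.115,0.004,-0.02]], roll=[0,0,0,0,0,0,0], claw=[0.04,0.04,0.04,0.04,0.04,0.04,0.04])

```text
clock: 5.92
position: [445.7, 74.2, 254.7]
ee_rot: [0.72, -0.694, 0.0, -0.0]
contact_force: [0.7, -0.4, -2.9]
gripper_width: 47.3
grasp_force: 62.1
```

```bash
cat > m.py <<'E'
from h import *
import sys
go(446,72,82,2)
cx,cy,cz=[float(v) for v in sys.argv[2:5]];sc=float(sys.argv[5]);out=[]
for n in("top","side"):
    q=get_image(n);im=q["img"];K=np.array(q["mtx"]);T=np.linalg.inv(np.array(q["world_from_camera"]))
    c=T[:3,:3]@np.array([cx,cy,cz])+T[:3,3];u=np.array([K[0,2]+K[0,0]*c[0]/-c[2],K[1,2]-K[1,1]*c[1]/-c[2]]).astype(int)
    w,h=int(400/sc),int(500/sc);x0,y0=u[0]-w//2,u[1]-h//2;print(n,"x0,y0",x0,y0,"scale",sc)
    out.append(cv2.resize(im[y0:y0+h,x0:x0+w],(400,500),interpolation=cv2.INTER_CUBIC))
cv2.imwrite(f"pics/{sys.argv[1]}.png",np.hstack(out)[...,::-1])
E
python3 m.py m1 510 75 50 6
```

```text
slide [ 2.2 -0.2 18. ] roll 0.1 | grasp pt [445.8  74.3 100. ] yaw -177.9 t 5.92 F [ 0.7 -0.4 -2.9] w 47.3
top x0,y0 210 151 scale 6.0
side x0,y0 226 156 scale 6.0
```

View pics/m1.png

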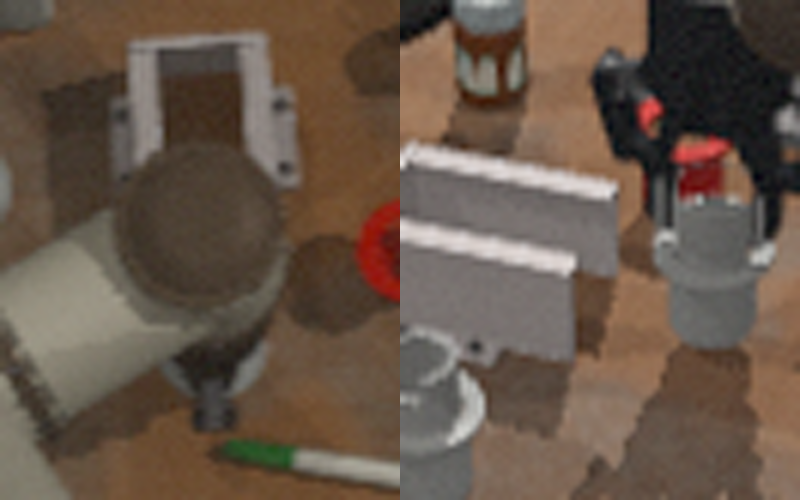

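```bash
cat > k2.py <<'E'
from h import *
p,R,s=tpose();print(p.round(1))
q=get_image("side");t=get_image("top")
f=lambda X,Y,z:np.round(px2w(q,(226+(X-400)/6-.5,156+Y/6-.5),z),1)
print("flange",f(714,250,72),"L lip end",f(576,257,67),"R lip end",f(618,188,67))
g=lambda X,Y,z:np.round(px2w(t,(210+X/6-.5,151+Y/6-.5),z),1)
print("top: lip centres at rows 60,130:",g(145,60,67),g(255,60,67),g(145,130,67),g(259,130,67))
for n,pc in(("top",t),("side",q)):
    P=cloud(pc).reshape(-1,3)
    for lo,hi in((15,60),(60,80),(80,118)):
        X=P[(np.hypot(P[:,0]-p[0],P[:,1]-p[1])<45)&(P[:,2]>lo)&(P[:,2]<hi)]
        if len(X)>5: print(n,lo,len(X),np.round(np.percentile(X[:,:2],[2,50,98],axis=0),1).tolist())
E
python3 k2.py
```

```text
[445.7  74.2 254.7]
flange [442.5  79.5  72. ] L lip end [515.1 106.2  67. ] R lip end [515.   38.5  67. ]
top: lip centres at rows 60,130: [634.  108.6  67. ] [632.1  38.1  67. ] [587.8 109.4  67. ] [585.8  36.8  67. ]
top 60 40 [[416.0, 39.7], [428.7, 55.3], [442.8, 99.6]]
side 15 125 [[420.1, 75.3], [437.9, 96.7], [468.6, 103.7]]
side 60 118 [[413.3, 70.2], [439.6, 93.4], [474.1, 111.2]]
side 80 198 [[408.0, 54.3], [442.7, 89.6], [478.5, 101.6]]
```

Request:
carry_out(slide=[[0.002,0,0.01],[0.002,-0.015,0.016],[0.002,-0.04,0.016],[0.002,-0.06,0.016],[0.002,-0.07,0.016],[0.002,-0.07,0.016]], roll=[0,0,0,0,0,0], claw=[0.04,0.04,0.04,0.04,0.04,0.04])

```text
clock: 6.88
position: [516.2, 74.0, 238.1]
ee_rot: [0.719, -0.695, -0.0, 0.0]
contact_force: [-0.3, 0.3, -2.2]
gripper_width: 47.3
grasp_force: 62.1
```

```bash
python3 -c "
from h import *
go(566,76.6,83,2)
s=read_state();print(np.round(s['wrist_torque'],2))"
python3 m.py m2 540 75 50 6
```

```text
slide [ -0.9 -49.9   0.3] roll -0.0 | grasp pt [516.1  73.9  83.4] yaw -178.0 t 6.88 F [-0.3  0.3 -2.2] w 47.3
[ 0.02  0.1  -0.08]
slide [-0.5 70.2  1.4] roll -0.0 | grasp pt [516.1  73.9  83.4] yaw -178.0 t 6.88 F [-0.3  0.3 -2.2] w 47.3
top x0,y0 210 144 scale 6.0
side x0,y0 218 154 scale 6.0
```

View pics/m2.png

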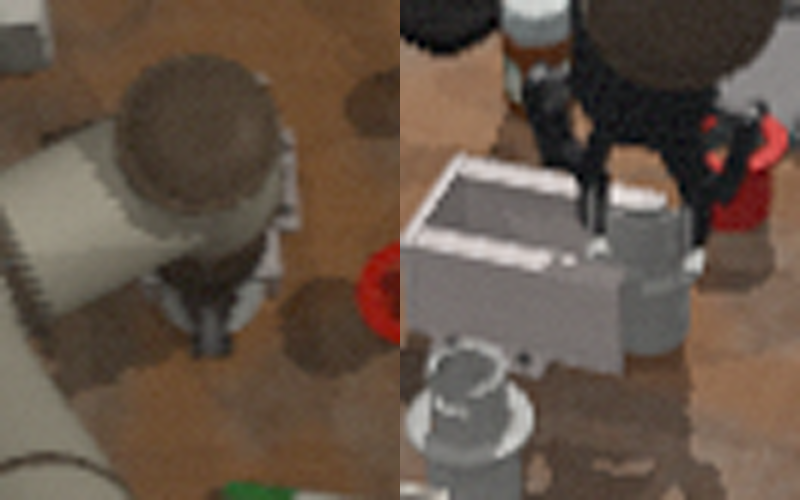

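Request:
carry_out(slide=[[0,-0.015,0],[0,-0.03,0],[0,-0.045,0],[0,-0.051,0],[0,-0.051,0],[0,-0.051,0]], roll=[0,0,0,0,0,0], claw=[0.04,0.04,0.04,0.04,0.04,0.04])

```text
clock: 7.72
position: [566.2, 75.7, 238.5]
ee_rot: [0.719, -0.695, -0.0, 0.0]
contact_force: [0.2, 0.2, -1.5]
gripper_width: 47.2
grasp_force: 62.2
```

Request:
carry_out(slide=[[0,0,-0.01],[0,0,-0.02],[0,0,-0.03],[0,0,-0.04],[0,0,-0.05],[0,0,-0.08],[0,0,-0.12],[0,0,-0.12]], roll=[0,0,0,0,0,0,0,0], claw=[0.04,0.04,0.04,0.04,0.04,0.04,0.04,0.04])

```text
clock: 8.72
position: [567.6, 76.1, 363.6]
ee_rot: [0.72, -0.694, 0.002, -0.004]
contact_force: [0.4, -0.5, -0.6]
gripper_width: 47.4
grasp_force: 62.5
```

```bash
python3 -c "
from h import *
go(540,-205,200,0)"
python3 m.py m3 566 76 80 5
```

```text
slide [280.   37.8   7.8] roll 2.1 | grasp pt [569.1  76.6 208.9] yaw -177.9 t 8.72 F [ 0.4 -0.5 -0.6] w 47.4
slide [1.000e-01 1.229e+02 1.257e+02] roll 0.1 | grasp pt [569.1  76.6 208.9] yaw -177.9 t 8.72 F [ 0.4 -0.5 -0.6] w 47.4
top x0,y0 202 126 scale 5.0
side x0,y0 204 136 scale 5.0
```

View pics/m3.png

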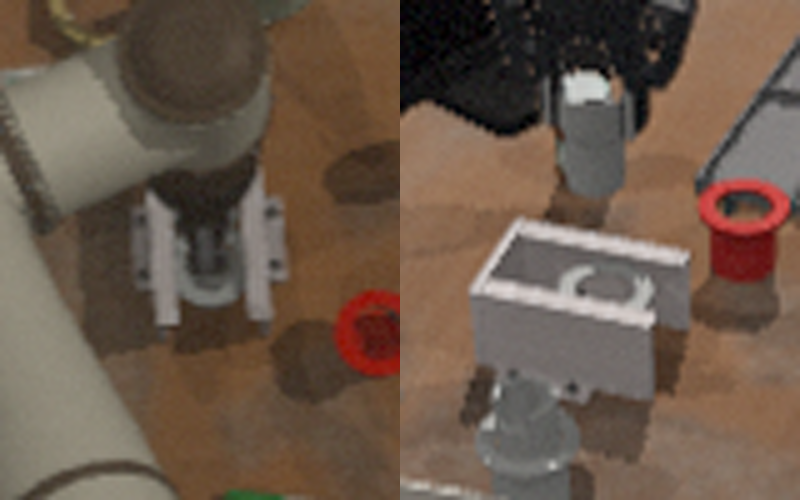

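```bash
python3 -c "
from h import *
for n in('top','side'):
    C=cloud(get_image(n)).reshape(-1,3)
    for y in range(-450,0,40):
        X=C[(abs(C[:,1]-y)<20)&(C[:,2]>100)&(C[:,2]<450)&(C[:,0]>400)]
        if len(X): i=X[:,0].argsort()[min(3,len(X)-1)];print(n,y,len(X),'min x',X[i].round(),'zmin',X[:,2].min().round())
    T=C[(abs(C[:,0]-486)<100)&(abs(C[:,1]+247)<140)&(C[:,2]>9)&(C[:,2]<20)]
    print(n,'tray ext',np.percentile(T[:,:2],[1,99],axis=0).round(1).tolist())
"
```

```text
top -450 1104 min x [ 641. -468.  103.] zmin 100.0
top -410 1024 min x [ 655. -412.  102.] zmin 100.0
top -370 1204 min x [ 670. -387.  131.] zmin 100.0
top -330 1420 min x [ 684. -349.  180.] zmin 100.0
top -290 1228 min x [ 699. -309.  154.] zmin 100.0
top -250 1147 min x [ 713. -264.  108.] zmin 101.0
top -210 1148 min x [ 727. -226.  114.] zmin 100.0
top -170 1031 min x [ 741. -185.  111.] zmin 100.0
top -130 1015 min x [ 758. -148.  114.] zmin 101.0
top -90 1066 min x [ 772. -110.  160.] zmin 101.0
top -50 969 min x [786. -64. 128.] zmin 101.0
top -10 678 min x [783.   4. 121.] zmin 100.0
top tray ext [[402.0, -376.6], [570.8, -126.1]]
side -450 388 min x [ 635. -466.  126.] zmin 100.0
side -410 380 min x [ 650. -415.  105.] zmin 100.0
side -370 601 min x [ 665. -380.  109.] zmin 101.0
side -330 363 min x [ 680. -348.  122.] zmin 100.0
side -290 269 min x [ 843. -299.  299.] zmin 100.0
side -250 345 min x [ 843. -241.  325.] zmin 101.0
side -210 434 min x [ 739. -194.  152.] zmin 103.0
side -170 637 min x [ 738. -183.  154.] zmin 103.0
side -130 1003 min x [ 753. -150.  102.] zmin 100.0
side -90 1018 min x [ 765. -107.  124.] zmin 100.0
side -50 991 min x [781. -69. 115.] zmin 100.0
side -10 955 min x [794. -27. 110.] zmin 100.0
side tray ext [[400.5, -369.5], [570.4, -115.2]]
```

Request:
carry_out(slide=[[0.055,0.009,0],[0.11,0.018,0],[0.165,0.028,0],[0.22,0.037,0.02],[0.273,0.047,0.05],[0.273,0.047,0.09],[0.273,0.047,0.125],[0.273,0.047,0.125]], roll=[0,0.5,1,1.5,2,2,2,2], claw=[0.04,0.04,0.04,0.04,0.04,0.04,0.04,0.04])

```text
clock: 9.93
position: [527.9, -198.7, 230.1]
ee_rot: [-0.707, 0.707, 0.004, -0.003]
contact_force: [0.0, 0.0, -0.5]
gripper_width: 47.4
grasp_force: 62.5
```

```bash
python3 -c "
from h import *
go(532,-198,63.5,0)"
```

```text
slide [-0.7 -4.2 11.9] roll -0.0 | grasp pt [ 526.5 -198.6   75.4] yaw 180.0 t 9.93 F [ 0.   0.  -0.5] w 47.4
```

Request:
carry_out(slide=[[0,-0.004,0.006],[0,-0.004,0.011],[0,-0.004,0.012],[0,-0.004,0.012],[0,-0.004,0.012],[0,-0.004,0.012],[0,-0.004,0.012],[0,-0.004,0.012]], roll=[0,0,0,0,0,0,0,0], claw=[0.04,0.04,0.04,0.04,0.075,0.085,0.085,0.085])

```text
clock: 10.92
position: [533.3, -198.7, 221.8]
ee_rot: [0.707, -0.707, 0.0, -0.0]
contact_force: [-1.0, -0.0, -0.3]
gripper_width: 84.8
grasp_force: 0.0
```

Request:
carry_out(slide=[[0,0,-0.03],[0,0,-0.08],[0,0,-0.13],[0,0,-0.13]], roll=[0,0,0,0], claw=[0.085,0.085,0.085,0.085])

```text
clock: 11.42
position: [534.2, -198.8, 356.7]
ee_rot: [0.708, -0.707, 0.004, -0.003]
contact_force: [0.5, 0.3, 0.2]
gripper_width: 85.2
grasp_force: 0.0
```

```bash
python3 -c "
from h import *
go(566,76.5,170,2)
for n in('top','side'):
    q=get_image(n);C=cloud(q).reshape(-1,3)
    X=C[(np.hypot(C[:,0]-530,C[:,1]+198)<45)&(C[:,2]>40)&(C[:,2]<90)];print(n,len(X),np.percentile(X,[2,98],axis=0).round().tolist())
    X=C[(np.hypot(C[:,0]-566,C[:,1]-76)<45)&(C[:,2]>48)&(C[:,2]<60)];print(n,'pot',len(X),np.percentile(X,[2,98],axis=0).round().tolist())
"
```

```text
slide [-275.4  -31.8   31.8] roll -1.9 | grasp pt [ 535.8 -199.1  202. ] yaw -179.9 t 11.43 F [0.5 0.3 0.2] w 85.2
top 117 [[511.0, -221.0, 45.0], [556.0, -180.0, 80.0]]
top pot 111 [[535.0, 44.0, 49.0], [598.0, 98.0, 60.0]]
side 95 [[509.0, -218.0, 42.0], [551.0, -170.0, 77.0]]
side pot 102 [[531.0, 39.0, 48.0], [595.0, 120.0, 57.0]]
```

Request:
carry_out(slide=[[-0.055,-0.006,0],[-0.11,-0.013,0],[-0.165,-0.019,0],[-0.22,-0.025,0.02],[-0.275,-0.032,0.04],[-0.275,-0.032,0.05],[-0.275,-0.032,0.05],[-0.275,-0.032,0.05]], roll=[0,-0.5,-1,-1.5,-2,-2,-2,-2], claw=[0.085,0.085,0.085,0.085,0.085,0.085,0.085,0.085])

```text
clock: 12.52
position: [565.1, 75.3, 301.6]
ee_rot: [0.719, -0.695, -0.0, 0.0]
contact_force: [0.0, -0.2, 0.6]
gripper_width: 84.9
grasp_force: 0.0
```

```bash
python3 -c "
from h import *
go(566,76.5,50,2)"
```

```text
slide [-1.2 -1.  96.9] roll -0.1 | grasp pt [565.1  75.3 146.9] yaw -178.1 t 12.53 F [ 0.  -0.2  0.6] w 84.9
```

Request:
carry_out(slide=[[-0.001,-0.001,0.04],[-0.001,-0.001,0.08],[-0.001,-0.001,0.097],[-0.001,-0.001,0.097],[-0.001,-0.001,0.097],[-0.001,-0.001,0.097],[-0.001,-0.001,0.097],[-0.001,-0.001,0.097]], roll=[0,0,0,0,0,0,0,0], claw=[0.085,0.085,0.085,0.085,0.055,0.055,0.055,0.055])

```text
clock: 13.52
position: [566.9, 77.3, 207.1]
ee_rot: [0.72, -0.694, 0.001, -0.001]
contact_force: [-0.4, -2.2, 6.1]
gripper_width: 66.2
grasp_force: 66.6
```

Request:
carry_out(slide=[[0,0.01,-0.003],[0,0.03,-0.003],[0,0.06,-0.003],[0,0.09,-0.003],[0,0.11,-0.003],[0,0.11,-0.03],[0,0.11,-0.06]], roll=[0,0,0,0,0,0,0], claw=[0.055,0.055,0.055,0.055,0.055,0.055,0.055])

```text
clock: 14.4
position: [455.0, 73.3, 265.1]
ee_rot: [0.72, -0.694, -0.0, 0.001]
contact_force: [0.5, -0.2, -2.1]
gripper_width: 66.2
grasp_force: 67.5
```

```bash
python3 -c "
from h import *
go(446,-172,100,0)"
```

```text
slide [244.9  17.7  10.5] roll 2.0 | grasp pt [454.7  73.3 110.4] yaw -178.0 t 14.4 F [ 0.5 -0.2 -2.1] w 66.2
```

Request:
carry_out(slide=[[0,0,-0.05],[0.06,0.004,-0.06],[0.12,0.008,-0.06],[0.18,0.012,-0.06],[0.24,0.017,-0.06],[0.245,0.018,0],[0.245,0.018,0.04],[0.245,0.018,0.04]], roll=[0,0.5,1,1.5,2,2,2,2], claw=[0.055,0.055,0.055,0.055,0.055,0.055,0.055,0.055])

```text
clock: 15.4
position: [445.4, -172.0, 222.7]
ee_rot: [-0.707, 0.707, 0.003, -0.002]
contact_force: [-0.4, 0.5, -0.6]
gripper_width: 66.3
grasp_force: 69.8
```

```bash
python3 -c "
from h import *
go(446,-172,55.5,0)"
python3 m.py m4 480 -220 30 4
```

```text
slide [ 0.  -0.7 12.5] roll -0.0 | grasp pt [ 444.4 -171.9   68. ] yaw 180.0 t 15.4 F [-0.4  0.5 -0.6] w 66.3
slide [-244.    -0.4  -13.9] roll -2.0 | grasp pt [ 444.4 -171.9   68. ] yaw 180.0 t 15.4 F [-0.4  0.5 -0.6] w 66.3
top x0,y0 269 137 scale 4.0
side x0,y0 242 96 scale 4.0
```

View pics/m4.png

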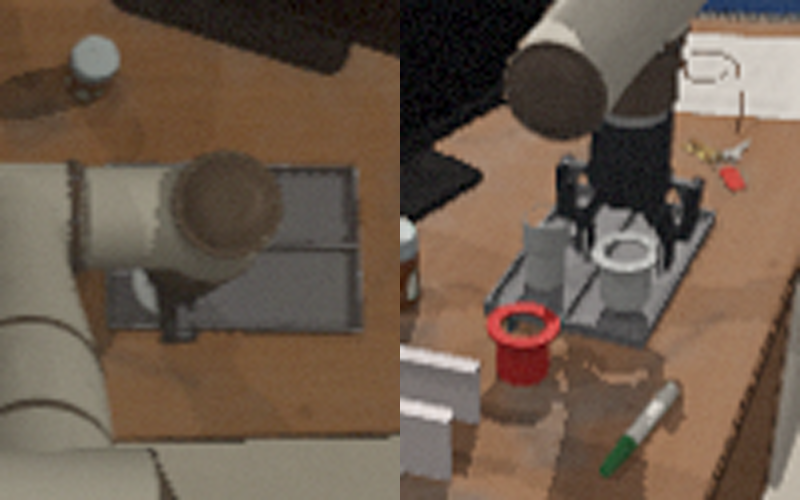

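```bash
cat > e.py <<'E'
from h import *
import sys
cx,cy,z0,z1=[float(v) for v in sys.argv[1:5]];rad=float(sys.argv[5]) if len(sys.argv)>5 else 60
for n in('top','side'):
    q=get_image(n);C=cloud(q).reshape(-1,3)
    X=C[(np.hypot(C[:,0]-cx,C[:,1]-cy)<rad)&(C[:,2]>z0)&(C[:,2]<z1)]
    if len(X)>3: print(n,len(X),np.percentile(X,[2,50,98],axis=0).round().tolist())
E
python3 e.py 446 -165 18 52; python3 e.py 446 -165 58 72 55
```

```text
top 9 [[414.0, -170.0, 19.0], [441.0, -166.0, 40.0], [449.0, -134.0, 46.0]]
side 88 [[421.0, -175.0, 19.0], [438.0, -151.0, 37.0], [463.0, -142.0, 51.0]]
top 6 [[405.0, -168.0, 66.0], [426.0, -156.0, 71.0], [448.0, -151.0, 72.0]]
side 78 [[403.0, -200.0, 59.0], [453.0, -159.0, 69.0], [487.0, -138.0, 72.0]]
```

Request:
carry_out(slide=[[0,-0.001,0.006],[0,-0.001,0.012],[0,-0.001,0.012],[0,-0.001,0.012],[0,-0.001,0.012],[0,-0.001,0.012],[0,-0.001,0.012]], roll=[0,0,0,0,0,0,0], claw=[0.055,0.055,0.055,0.055,0.085,0.085,0.085])

```text
clock: 16.58
position: [447.9, -172.0, 212.9]
ee_rot: [0.707, -0.707, 0.0, -0.0]
contact_force: [-0.0, -0.1, -0.2]
gripper_width: 84.9
grasp_force: 0.0
```

Request:
carry_out(slide=[[0,0,-0.03],[0,0,-0.08],[0,0,-0.14],[0,0,-0.14]], roll=[0,0,0,0], claw=[0.085,0.085,0.085,0.085])

```text
clock: 17.08
position: [449.0, -172.1, 357.8]
ee_rot: [0.708, -0.707, 0.005, -0.004]
contact_force: [-0.3, -0.1, -0.4]
gripper_width: 84.7
grasp_force: 0.0
```

```bash
python3 -c "
from h import *
go(553,232,180,2)"
python3 e.py 446 -172 48 65 50
for c in "553 232" "449 341"; do python3 e.py $c 48 58 45; python3 e.py $c 62 88 40; done
cat > n.py <<'E'
from h import *
q=get_image("side");t=get_image("top")
for pc,n in((t,"top"),(q,"side")):
    for nm in("small_cup","chipped_cup"):
        print(n,nm,[(round(r["conf"],2),np.round(px2w(pc,r["at"],22)).tolist()) for r in place_of(pc,nm)[:3]])
def crop(pc,x,y,z,sc,w,h):
    K=np.array(pc["mtx"]);T=np.linalg.inv(np.array(pc["world_from_camera"]));c=T[:3,:3]@np.array([x,y,z])+T[:3,3]
    u=np.array([K[0,2]+K[0,0]*c[0]/-c[2],K[1,2]-K[1,1]*c[1]/-c[2]]).astype(int);k=(int(w/sc),int(h/sc))
    return cv2.resize(pc["img"][u[1]-k[1]//2:u[1]+k[1]//2,u[0]-k[0]//2:u[0]+k[0]//2],(w,h),interpolation=cv2.INTER_CUBIC)
im=np.vstack([np.hstack([crop(pc,x,y,70,11,400,300) for pc in(t,q)]) for x,y in((553,232),(449,341))])
cv2.imwrite("pics/n.png",im[...,::-1])
E
python3 n.py
```

```text
slide [-404.  -104.3   23.8] roll -1.9 | grasp pt [ 450.8 -172.4  203.1] yaw -179.9 t 17.07 F [-0.3 -0.1 -0.4] w 84.7
top 94 [[416.0, -203.0, 50.0], [443.0, -163.0, 58.0], [477.0, -145.0, 63.0]]
side 103 [[415.0, -202.0, 50.0], [445.0, -168.0, 55.0], [476.0, -137.0, 59.0]]
top 143 [[524.0, 197.0, 49.0], [553.0, 225.0, 54.0], [584.0, 259.0, 58.0]]
side 155 [[521.0, 212.0, 49.0], [545.0, 249.0, 53.0], [584.0, 268.0, 57.0]]
top 42 [[533.0, 207.0, 62.0], [552.0, 231.0, 74.0], [572.0, 251.0, 87.0]]
side 135 [[533.0, 216.0, 63.0], [553.0, 233.0, 74.0], [571.0, 256.0, 87.0]]
top 158 [[419.0, 308.0, 49.0], [450.0, 339.0, 54.0], [480.0, 368.0, 58.0]]
side 216 [[417.0, 314.0, 49.0], [447.0, 355.0, 53.0], [479.0, 377.0, 57.0]]
top 34 [[429.0, 316.0, 62.0], [442.0, 329.0, 75.0], [466.0, 358.0, 88.0]]
side 99 [[429.0, 329.0, 64.0], [442.0, 359.0, 78.0], [467.0, 366.0, 88.0]]
top small_cup [(0.56, [455.0, 330.0, 22.0])]
top chipped_cup [(0.58, [570.0, 232.0, 22.0])]
side small_cup [(0.72, [518.0, -157.0, 22.0]), (0.53, [449.0, 344.0, 22.0])]
side chipped_cup [(0.6, [562.0, 224.0, 22.0])]
```

View pics/n.png

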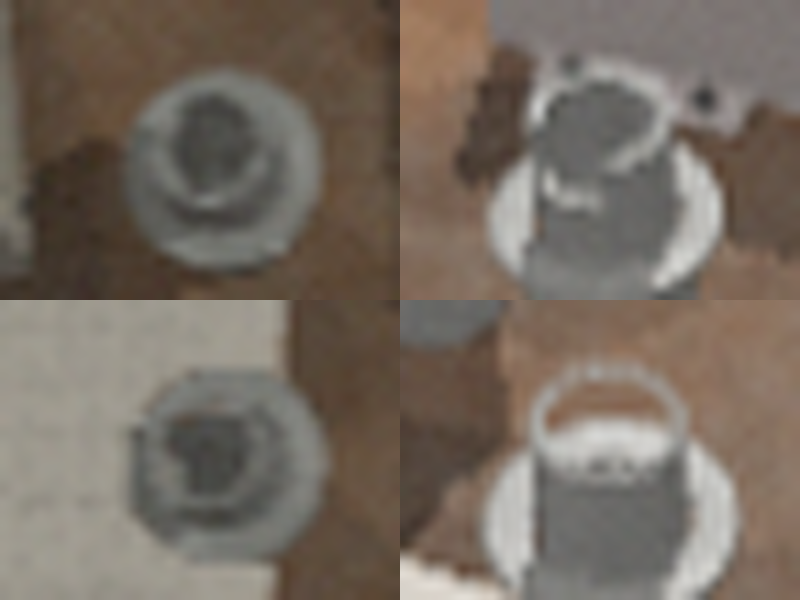

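Request:
carry_out(slide=[[-0.055,-0.014,0],[-0.11,-0.028,0],[-0.165,-0.042,0],[-0.22,-0.056,0],[-0.275,-0.071,0.01],[-0.33,-0.085,0.02],[-0.385,-0.099,0.04],[-0.404,-0.104,0.06]], roll=[0,-0.5,-1,-1.5,-2,-2,-2,-2], claw=[0.085,0.085,0.085,0.085,0.085,0.085,0.085,0.085])

```text
clock: 18.88
position: [552.2, 235.3, 292.0]
ee_rot: [0.721, -0.693, 0.0, -0.001]
contact_force: [0.7, -0.2, -0.4]
gripper_width: 85.1
grasp_force: 0.0
```

Request:
carry_out(slide=[[0,0,0],[0,0,0]], roll=[0,0], claw=[0.085,0.085])

```text
clock: 19.12
position: [551.7, 231.6, 293.2]
ee_rot: [0.719, -0.695, 0.0, -0.0]
contact_force: [-0.1, 0.3, -0.3]
gripper_width: 85.3
grasp_force: 0.0
```

```bash
python3 -c "
from h import *
go(553,232,77,2)"

```

```text
slide [-0.3 -1.3 61.5] roll 0.0 | grasp pt [551.7 231.6 138.5] yaw -178.0 t 19.12 F [-0.1  0.3 -0.3] w 85.3
```

Request:
carry_out(slide=[[0,-0.001,0.03],[0,-0.001,0.061],[0,-0.001,0.061],[0,-0.001,0.061],[0,-0.001,0.061],[0,-0.001,0.061],[0,-0.001,0.061],[0,-0.001,0.061]], roll=[0,0,0,0,0,0,0,0], claw=[0.085,0.085,0.085,0.03,0.03,0.03,0.03,0.03])

```text
clock: 20.12
position: [553.2, 232.4, 233.6]
ee_rot: [0.72, -0.694, 0.001, -0.001]
contact_force: [-0.9, 0.1, 6.4]
gripper_width: 38.9
grasp_force: 60.0
```

```bash
python3 -c "
from h import *
go(446,74,97,2)"

```

```text
slide [154.4 112.8 -18.6] roll 0.1 | grasp pt [553.7 232.6  78.9] yaw -177.9 t 20.12 F [-0.9  0.1  6.4] w 38.9
```

Request:
carry_out(slide=[[0,0,-0.02],[0.015,0.045,-0.02],[0.03,0.094,-0.02],[0.07,0.1,-0.02],[0.115,0.106,-0.02],[0.156,0.113,-0.02],[0.156,0.113,-0.02],[0.156,0.113,-0.02]], roll=[0,0,0,0,0,0,0,0], claw=[0.03,0.03,0.03,0.03,0.03,0.03,0.03,0.03])

```text
clock: 21.12
position: [445.4, 72.3, 251.8]
ee_rot: [0.719, -0.695, 0.0, -0.0]
contact_force: [0.1, 0.6, -1.6]
gripper_width: 39.1
grasp_force: 61.2
```

```bash
python3 -c "
from h import *
go(446,72,81,2);go(566,76.3,81,2)"
python3 e.py 446 72 60 80 ; python3 e.py 446 72 20 52

```

```text
slide [ 0.3 -0.6 16.1] roll 0.0 | grasp pt [445.5  72.3  97.1] yaw -178.0 t 21.12 F [ 0.1  0.6 -1.6] w 39.1
slide [   0.2 -120.6   16.2] roll 0.0 | grasp pt [445.5  72.3  97.1] yaw -178.0 t 21.12 F [ 0.1  0.6 -1.6] w 39.1
top 41 [[417.0, 36.0, 67.0], [427.0, 55.0, 73.0], [443.0, 96.0, 78.0]]
side 127 [[414.0, 59.0, 65.0], [444.0, 92.0, 71.0], [476.0, 109.0, 79.0]]
side 97 [[420.0, 77.0, 21.0], [435.0, 96.0, 36.0], [462.0, 103.0, 51.0]]
```

Request:
carry_out(slide=[[0,0,0.01],[0,-0.015,0.015],[0,-0.04,0.015],[0,-0.06,0.015],[0,-0.08,0.015],[0,-0.1,0.015],[0,-0.12,0.015],[0,-0.12,0.015]], roll=[0,0,0,0,0,0,0,0], claw=[0.03,0.03,0.03,0.03,0.03,0.03,0.03,0.03])

```text
clock: 22.32
position: [567.0, 76.6, 235.8]
ee_rot: [0.719, -0.695, 0.0, -0.0]
contact_force: [-0.8, -0.1, -2.3]
gripper_width: 39.2
grasp_force: 61.2
```

Request:
carry_out(slide=[[0,0,0],[0,0,0]], roll=[0,0], claw=[0.03,0.03])

```text
clock: 22.58
position: [564.7, 76.4, 236.5]
ee_rot: [0.72, -0.694, -0.0, 0.0]
contact_force: [0.5, 0.5, -1.2]
gripper_width: 38.9
grasp_force: 61.2
```

Request:
carry_out(slide=[[0,0,-0.01],[0,0,-0.02],[0,0,-0.03],[0,0,-0.04],[0,0,-0.06],[0,0,-0.1],[0,0,-0.15],[0,0,-0.15]], roll=[0,0,0,0,0,0,0,0], claw=[0.03,0.03,0.03,0.03,0.03,0.03,0.03,0.03])

```text
clock: 23.58
position: [566.2, 76.7, 393.3]
ee_rot: [0.72, -0.694, 0.003, -0.006]
contact_force: [0.9, -0.3, -2.0]
gripper_width: 38.9
grasp_force: 61.4
```

```bash
python3 -c "
from h import *
go(583,371,70,6)"
python3 e.py 566 76 40 60 45
python3 e.py 583 371 68 82 95
```

```text
slide [-293.   -25.3  169.8] roll -3.9 | grasp pt [568.1  77.2 238.6] yaw -177.9 t 23.57 F [ 0.9 -0.3 -2. ] w 38.9
top 87 [[531.0, 46.0, 48.0], [556.0, 64.0, 54.0], [589.0, 98.0, 59.0]]
side 121 [[532.0, 39.0, 41.0], [567.0, 60.0, 51.0], [595.0, 120.0, 59.0]]
top 99 [[520.0, 313.0, 68.0], [549.0, 410.0, 73.0], [642.0, 433.0, 80.0]]
side 260 [[519.0, 311.0, 68.0], [584.0, 382.0, 72.0], [646.0, 440.0, 76.0]]
```

Request:
carry_out(slide=[[-0.058,-0.005,0],[-0.116,-0.01,0],[-0.174,-0.015,0],[-0.232,-0.02,0],[-0.29,-0.025,0],[-0.293,-0.025,0.03],[-0.293,-0.025,0.06],[-0.293,-0.025,0.06]], roll=[0,-1,-2,-3,-4,-4,-4,-4], claw=[0.03,0.03,0.03,0.03,0.03,0.03,0.03,0.03])

```text
clock: 24.78
position: [579.1, 369.9, 322.0]
ee_rot: [0.743, -0.669, -0.001, 0.005]
contact_force: [0.3, -1.2, -0.3]
gripper_width: 38.8
grasp_force: 61.4
```

```bash
python3 -c "
from h import *
go(583,371,70,6)"
```

```text
slide [-1.2 -4.7 97.3] roll 0.0 | grasp pt [578.  368.9 167.3] yaw -174.0 t 24.77 F [ 0.3 -1.2 -0.3] w 38.8
```

Request:
carry_out(slide=[[0,-0.001,0.04],[0,-0.001,0.08],[0,-0.001,0.099],[0,-0.001,0.099],[0,-0.001,0.099],[0,-0.001,0.099],[0,-0.001,0.099],[0,-0.001,0.099]], roll=[0,0,0,0,0,0,0,0], claw=[0.03,0.03,0.03,0.03,0.045,0.055,0.058,0.058])

```text
clock: 25.78
position: [580.8, 370.3, 228.3]
ee_rot: [0.743, -0.669, 0.0, -0.0]
contact_force: [0.1, 0.2, 0.1]
gripper_width: 57.9
grasp_force: 0.0
```

Request:
carry_out(slide=[[0,0,-0.03],[0,0,-0.08],[0,0,-0.14],[0,0,-0.14]], roll=[0,0,0,0], claw=[0.058,0.058,0.085,0.085])

```text
clock: 26.28
position: [581.6, 370.7, 375.2]
ee_rot: [0.744, -0.669, 0.001, -0.007]
contact_force: [0.8, -0.2, -0.2]
gripper_width: 85.3
grasp_force: 0.0
```

```bash
python3 -c "
from h import *
go(566,76.5,140,2)"
python3 e.py 583 371 8 62 40;python3 e.py 583 371 90 200 40; python3 e.py 449 341 48 58 45
```

```text
slide [291.5  47.6  77.9] roll 4.1 | grasp pt [583.3 372.  220.6] yaw -173.9 t 26.27 F [ 0.8 -0.2 -0.2] w 85.3
top 113 [[555.0, 337.0, 8.0], [581.0, 366.0, 37.0], [609.0, 401.0, 59.0]]
side 205 [[562.0, 356.0, 17.0], [581.0, 380.0, 44.0], [600.0, 395.0, 61.0]]
top 165 [[419.0, 307.0, 49.0], [450.0, 338.0, 54.0], [481.0, 369.0, 58.0]]
side 215 [[417.0, 316.0, 49.0], [446.0, 355.0, 53.0], [478.0, 377.0, 56.0]]
```

Request:
carry_out(slide=[[0.058,0.009,0],[0.116,0.019,0],[0.174,0.028,0],[0.232,0.038,0.02],[0.29,0.047,0.05],[0.291,0.047,0.07],[0.291,0.047,0.07],[0.291,0.047,0.07]], roll=[0,1,2,3,4,4,4,4], claw=[0.085,0.085,0.085,0.085,0.085,0.085,0.085,0.085])

```text
clock: 27.58
position: [565.1, 76.6, 298.2]
ee_rot: [0.72, -0.694, 0.0, -0.0]
contact_force: [-0.0, 0.2, 0.3]
gripper_width: 85.1
grasp_force: 0.0
```

```bash
python3 -c "
from h import *
go(566,76.8,50,2)"
```

```text
slide [-0.2 -0.8 93.5] roll 0.1 | grasp pt [565.3  76.6 143.5] yaw -177.9 t 27.57 F [-0.   0.2  0.3] w 85.1
```

Request:
carry_out(slide=[[0,-0.001,0.04],[0,-0.001,0.08],[0,-0.001,0.094],[0,-0.001,0.094],[0,-0.001,0.094],[0,-0.001,0.094],[0,-0.001,0.094],[0,-0.001,0.094]], roll=[0,0,0,0,0,0,0,0], claw=[0.085,0.085,0.085,0.085,0.055,0.055,0.055,0.055])

```text
clock: 28.58
position: [566.4, 76.4, 206.4]
ee_rot: [0.72, -0.694, 0.001, -0.002]
contact_force: [-2.0, 0.9, 5.7]
gripper_width: 66.2
grasp_force: 66.3
```

Request:
carry_out(slide=[[0,0.01,-0.003],[0,0.03,-0.003],[0,0.06,-0.003],[0,0.09,-0.003],[0,0.11,-0.003],[0,0.11,-0.04],[0,0.11,-0.1],[0,0.11,-0.11]], roll=[0,0,0,0,0,0,0,0], claw=[0.055,0.055,0.055,0.055,0.055,0.055,0.055,0.055])

```text
clock: 29.58
position: [455.9, 72.4, 318.0]
ee_rot: [0.72, -0.694, 0.002, -0.005]
contact_force: [-0.2, 0.1, -2.0]
gripper_width: 66.1
grasp_force: 67.8
```

```bash
python3 -c "
from h import *
go(446,-247,70,0)"; python3 e.py 446 -172 48 65 50
```

```text
slide [319.2  22.3  91.9] roll 2.1 | grasp pt [457.3  73.  163.3] yaw -177.9 t 29.57 F [-0.2  0.1 -2. ] w 66.1
top 150 [[416.0, -210.0, 50.0], [447.0, -178.0, 58.0], [477.0, -147.0, 64.0]]
side 68 [[413.0, -203.0, 51.0], [432.0, -170.0, 55.0], [477.0, -138.0, 58.0]]
```

Request:
carry_out(slide=[[0.055,0.004,0],[0.11,0.008,0],[0.165,0.012,0],[0.22,0.016,0],[0.275,0.02,0],[0.32,0.022,0.02],[0.32,0.022,0.07],[0.32,0.022,0.092]], roll=[0,0.5,1,1.5,2,2,2,2], claw=[0.055,0.055,0.055,0.055,0.055,0.055,0.055,0.055])

```text
clock: 30.68
position: [443.0, -249.0, 217.8]
ee_rot: [-0.707, 0.708, 0.003, -0.002]
contact_force: [-2.8, -1.5, 36.6]
gripper_width: 66.1
grasp_force: 70.3
```

```bash
python3 -c "
from h import *
go(446,-248,55.5,0)"; python3 e.py 446 -250 55 90 55
```

```text
slide [-1.  -3.   7.6] roll -0.1 | grasp pt [ 441.8 -248.8   63.1] yaw 179.9 t 30.68 F [-2.8 -1.5 36.6] w 66.1
top 96 [[403.0, -244.0, 56.0], [439.0, -224.0, 64.0], [467.0, -198.0, 72.0]]
side 146 [[395.0, -270.0, 56.0], [442.0, -237.0, 65.0], [486.0, -204.0, 87.0]]
```

Request:
carry_out(slide=[[0,0,-0.03],[0,0,-0.06],[0,0,-0.06],[0,0,-0.06]], roll=[0,0,0,0], claw=[0.055,0.055,0.055,0.055])

```text
clock: 31.28
position: [444.1, -248.1, 280.3]
ee_rot: [-0.707, 0.707, 0.002, -0.001]
contact_force: [-0.0, 0.4, -2.0]
gripper_width: 66.1
grasp_force: 68.1
```

```bash
python3 e.py 446 -245 98 125 60;python3 e.py 446 -245 72 95 60; python3 e.py 446 -173 45 62 55; python3 m.py m5 460 -220 60 5
```

```text
top 14 [[410.0, -250.0, 98.0], [443.0, -242.0, 102.0], [469.0, -224.0, 125.0]]
side 101 [[401.0, -266.0, 99.0], [442.0, -228.0, 113.0], [484.0, -214.0, 125.0]]
top 21 [[418.0, -251.0, 77.0], [433.0, -238.0, 92.0], [462.0, -226.0, 95.0]]
side 59 [[417.0, -238.0, 74.0], [437.0, -223.0, 86.0], [466.0, -215.0, 94.0]]
top 58 [[420.0, -210.0, 51.0], [448.0, -201.0, 57.0], [476.0, -188.0, 60.0]]
side 105 [[414.0, -203.0, 48.0], [445.0, -167.0, 55.0], [475.0, -139.0, 59.0]]
slide [-320.4   -1.3   44.4] roll -2.0 | grasp pt [ 444.6 -248.3  126.2] yaw -180.0 t 31.57 F [-0.5 -0.4 -2.7] w 66.1
top x0,y0 281 153 scale 5.0
side x0,y0 257 103 scale 5.0
```

View pics/m5.png

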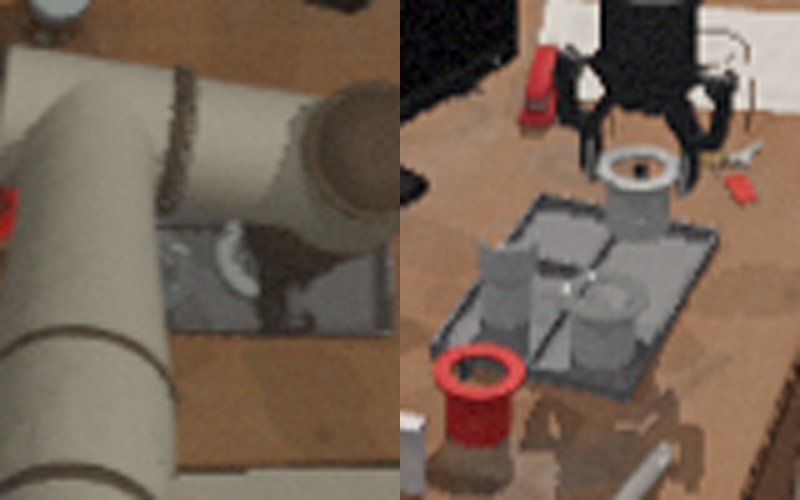

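Request:
carry_out(slide=[[0.008,-0.001,0],[0.008,-0.001,0.02],[0.008,-0.001,0.04],[0.008,-0.001,0.05],[0.008,-0.001,0.056],[0.008,-0.001,0.06],[0.008,-0.001,0.06]], roll=[0,0,0,0,0,0,0], claw=[0.055,0.055,0.055,0.055,0.055,0.055,0.055])

```text
clock: 32.55
position: [446.1, -256.5, 221.9]
ee_rot: [0.707, -0.707, 0.0, -0.0]
contact_force: [0.7, -0.2, -0.8]
gripper_width: 66.2
grasp_force: 68.0
```

Request:
carry_out(slide=[[0,0,0.003],[0,0,0.006],[0,0,0.008],[0,0,0.008]], roll=[0,0,0,0], claw=[0.055,0.055,0.055,0.055])

```text
clock: 33.05
position: [446.0, -256.5, 213.5]
ee_rot: [0.707, -0.707, -0.0, 0.0]
contact_force: [0.4, -0.0, -1.2]
gripper_width: 65.9
grasp_force: 68.0
```

```bash
python3 -c "
from h import *
go(446,-256,55.5,0)"; python3 e.py 446 -256 40 68 50
```

```text
slide [-0.5 -0.   3.3] roll 0.0 | grasp pt [ 445.9 -256.5   58.8] yaw -180.0 t 33.05 F [ 0.4 -0.  -1.2] w 65.9
top 62 [[407.0, -253.0, 52.0], [441.0, -235.0, 62.0], [466.0, -208.0, 67.0]]
side 158 [[401.0, -279.0, 42.0], [444.0, -243.0, 59.0], [486.0, -218.0, 67.0]]
```

Request:
carry_out(slide=[[0,0,0.003],[0,0,0.003],[0,0,0.003],[0,0,0.003],[0,0,0.003],[0,0,-0.04],[0,0,-0.1],[0,0,-0.14]], roll=[0,0,0,0,0,0,0,0], claw=[0.055,0.055,0.085,0.085,0.085,0.085,0.085,0.085])

```text
clock: 34.15
position: [446.2, -256.5, 356.7]
ee_rot: [0.707, -0.707, 0.002, -0.001]
contact_force: [0.7, 0.3, 0.2]
gripper_width: 85.2
grasp_force: 0.0
```

Request:
carry_out(slide=[[-0.06,0,0],[-0.12,0,0],[-0.18,0,0],[-0.24,0,0],[-0.3,0,0],[-0.36,0,0],[-0.42,0,0],[-0.48,0,0]], roll=[0,0,-1,-2,-2,-2,-2,-2], claw=[0.085,0.085,0.085,0.085,0.085,0.085,0.085,0.085])

```text
clock: 35.15
position: [445.3, 225.5, 354.1]
ee_rot: [0.72, -0.694, 0.0, -0.0]
contact_force: [1.1, 0.6, 0.6]
gripper_width: 85.5
grasp_force: 0.0
```

```bash
python3 -c "
from h import *
go(449,342,140,2)"; python3 e.py 446 -256 45 68 45; python3 e.py 446 -175 45 68 45;python3 e.py 449 341 48 58 60; python3 e.py 449 341 65 95 50
```

```text
slide [-116.3   -7.8   59.4] roll 0.1 | grasp pt [445.4 225.5 199.4] yaw -177.9 t 35.15 F [1.1 0.6 0.6] w 85.5
top 154 [[414.0, -288.0, 50.0], [444.0, -257.0, 58.0], [475.0, -225.0, 65.0]]
top 152 [[416.0, -210.0, 50.0], [447.0, -178.0, 58.0], [477.0, -147.0, 65.0]]
side 48 [[414.0, -169.0, 50.0], [441.0, -149.0, 55.0], [473.0, -134.0, 59.0]]
top 6 [[420.0, 308.0, 52.0], [428.0, 315.0, 53.0], [437.0, 326.0, 54.0]]
side 216 [[416.0, 315.0, 49.0], [446.0, 355.0, 53.0], [478.0, 377.0, 57.0]]
side 106 [[429.0, 326.0, 66.0], [442.0, 359.0, 82.0], [466.0, 366.0, 90.0]]
```

Request:
carry_out(slide=[[-0.05,-0.004,0],[-0.1,-0.007,0],[-0.116,-0.008,0.03],[-0.116,-0.008,0.06],[-0.116,-0.008,0.06],[-0.116,-0.008,0.06]], roll=[0,0,0,0,0,0], claw=[0.085,0.085,0.085,0.085,0.085,0.085])

```text
clock: 36.3
position: [450.4, 339.3, 295.0]
ee_rot: [0.719, -0.695, 0.0, -0.001]
contact_force: [0.2, -0.3, 0.2]
gripper_width: 85.1
grasp_force: 0.0
```

```bash
python3 -c "
from h import *
go(449,342,78,2)"
```

```text
slide [-2.7  1.4 62.3] roll -0.0 | grasp pt [450.6 339.5 140.3] yaw -178.0 t 36.3 F [ 0.2 -0.3  0.2] w 85.1
```

Request:
carry_out(slide=[[-0.003,0.001,0.03],[-0.003,0.001,0.061],[-0.003,0.001,0.061],[-0.003,0.001,0.061],[-0.003,0.001,0.061],[-0.003,0.001,0.061],[-0.003,0.001,0.061],[-0.003,0.001,0.061]], roll=[0,0,0,0,0,0,0,0], claw=[0.085,0.085,0.085,0.03,0.03,0.03,0.03,0.03])

```text
clock: 37.3
position: [449.0, 343.2, 234.5]
ee_rot: [0.72, -0.694, 0.0, -0.002]
contact_force: [0.4, -1.0, 5.6]
gripper_width: 38.7
grasp_force: 60.3
```

```bash
python3 -c "
from h import *
go(446,72.2,97,2)"
```

```text
slide [270.6  12.8 -17.7] roll 0.1 | grasp pt [449.4 343.5  79.8] yaw -177.9 t 37.3 F [ 0.4 -1.   5.6] w 38.7
```

Request:
carry_out(slide=[[0,0,-0.02],[0.05,0.002,-0.02],[0.1,0.005,-0.02],[0.15,0.007,-0.02],[0.2,0.009,-0.02],[0.25,0.012,-0.02],[0.27,0.013,-0.02],[0.27,0.013,-0.02]], roll=[0,0,0,0,0,0,0,0], claw=[0.03,0.03,0.03,0.03,0.03,0.03,0.03,0.03])

```text
clock: 38.3
position: [444.6, 71.0, 252.6]
ee_rot: [0.719, -0.696, -0.0, 0.0]
contact_force: [0.7, 0.5, -2.2]
gripper_width: 38.6
grasp_force: 60.8
```

Request:
carry_out(slide=[[0,0,0],[0,0,0]], roll=[0,0], claw=[0.03,0.03])

```text
clock: 38.55
position: [445.3, 73.2, 252.7]
ee_rot: [0.72, -0.694, 0.0, -0.0]
contact_force: [-0.1, 0.2, -2.3]
gripper_width: 38.3
grasp_force: 60.8
```

```bash
python3 -c "
from h import *
go(446,72.3,82,2)"
python3 e.py 446 72 60 80 ; python3 e.py 446 72 20 52
```

```text
slide [ 0.9 -0.7 16. ] roll 0.1 | grasp pt [445.3  73.2  98. ] yaw -177.9 t 38.55 F [-0.1  0.2 -2.3] w 38.3
top 45 [[416.0, 36.0, 65.0], [428.0, 51.0, 72.0], [443.0, 96.0, 79.0]]
side 121 [[412.0, 46.0, 66.0], [441.0, 91.0, 71.0], [475.0, 109.0, 79.0]]
side 98 [[420.0, 79.0, 21.0], [438.0, 95.0, 36.0], [463.0, 101.0, 50.0]]
```

Request:
carry_out(slide=[[0,0,0.01],[0,-0.015,0.015],[0,-0.04,0.015],[0,-0.06,0.015],[0,-0.08,0.015],[0,-0.1,0.015],[0,-0.12,0.015],[0,-0.12,0.015]], roll=[0,0,0,0,0,0,0,0], claw=[0.03,0.03,0.03,0.03,0.03,0.03,0.03,0.03])

```text
clock: 39.75
position: [566.9, 76.6, 236.8]
ee_rot: [0.719, -0.695, 0.0, -0.0]
contact_force: [-0.3, 0.7, -2.1]
gripper_width: 38.9
grasp_force: 60.8
```

Request:
carry_out(slide=[[0,0,0],[0,0,0]], roll=[0,0], claw=[0.03,0.03])

```text
clock: 40.0
position: [564.6, 76.5, 237.5]
ee_rot: [0.72, -0.694, -0.0, 0.0]
contact_force: [0.2, -0.2, -1.5]
gripper_width: 38.5
grasp_force: 60.8
```

Request:
carry_out(slide=[[0,0,-0.01],[0,0,-0.02],[0,0,-0.03],[0,0,-0.04],[0,0,-0.06],[0,0,-0.1],[0,0,-0.13],[0,0,-0.13]], roll=[0,0,0,0,0,0,0,0], claw=[0.03,0.03,0.03,0.03,0.03,0.03,0.03,0.03])

```text
clock: 41.0
position: [565.7, 76.8, 372.0]
ee_rot: [0.72, -0.694, 0.002, -0.004]
contact_force: [-0.0, 0.0, -1.0]
gripper_width: 38.2
grasp_force: 61.0
```

```bash
python3 -c "
from h import *
go(528,-320,75,0)"
python3 e.py 566 76 40 60 45
```

```text
slide [395.5  53.2 140.9] roll 2.1 | grasp pt [567.   77.2 217.3] yaw -177.9 t 41.0 F [-0.  0. -1.] w 38.2
top 88 [[532.0, 44.0, 47.0], [551.0, 69.0, 54.0], [586.0, 104.0, 59.0]]
side 120 [[532.0, 38.0, 42.0], [564.0, 61.0, 52.0], [593.0, 120.0, 60.0]]
```

Request:
carry_out(slide=[[0.058,0.007,0],[0.116,0.015,0],[0.174,0.022,0],[0.232,0.03,0],[0.29,0.037,0],[0.345,0.044,0],[0.397,0.051,0],[0.397,0.051,0.03]], roll=[0,0.5,1,1.5,2,2,2,2], claw=[0.03,0.03,0.03,0.03,0.03,0.03,0.03,0.03])

```text
clock: 42.1
position: [527.8, -325.5, 337.9]
ee_rot: [-0.706, 0.709, -0.002, 0.0]
contact_force: [0.3, 0.7, -1.5]
gripper_width: 38.6
grasp_force: 61.1
```

Request:
carry_out(slide=[[0,0,0.04],[0,0,0.08],[0,0,0.1],[0,0,0.11],[0,0,0.11],[0,0,0.11]], roll=[0,0,0,0,0,0], claw=[0.03,0.03,0.03,0.03,0.03,0.03])

```text
clock: 42.85
position: [528.5, -322.0, 228.7]
ee_rot: [0.707, -0.707, 0.001, -0.0]
contact_force: [0.2, 0.8, -1.4]
gripper_width: 38.9
grasp_force: 61.1
```

```bash
python3 -c "
from h import *
go(529,-322,61.5,0)"; python3 m.py m6 500 -250 40 4
```

```text
slide [-0.  -0.4 12.5] roll 0.0 | grasp pt [ 528.8 -322.1   74. ] yaw -180.0 t 42.85 F [ 0.2  0.8 -1.4] w 38.9
slide [-394.1   82.2   -8.5] roll -2.0 | grasp pt [ 528.8 -322.1   74. ] yaw -180.0 t 42.85 F [ 0.2  0.8 -1.4] w 38.9
top x0,y0 277 131 scale 4.0
side x0,y0 240 90 scale 4.0
```

View pics/m6.png

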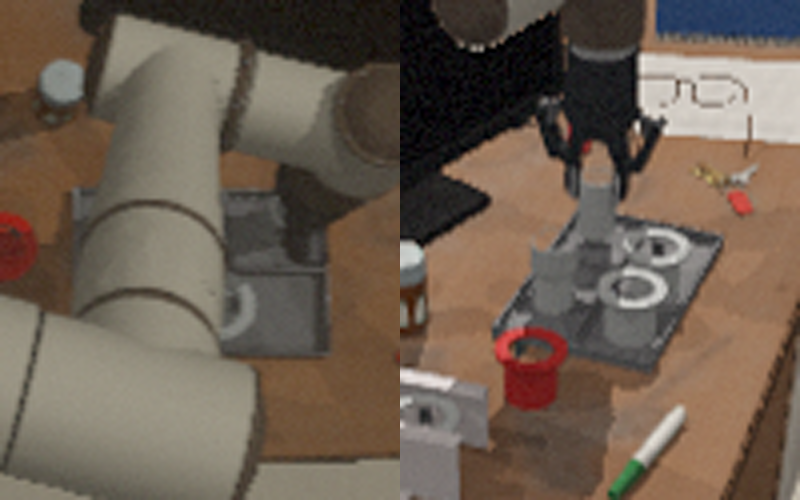

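The picture shows the small cup over the small bay (side crop around 597,205), and both placed pots (630,290 and 655,250) plus the medium cup (550,275) upright in the tray. I'll lower and release.

Request:
carry_out(slide=[[0,0,0.006],[0,0,0.011],[0,0,0.012],[0,0,0.012],[0,0,0.012],[0,0,0.012],[0,0,0.012]], roll=[0,0,0,0,0,0,0], claw=[0.03,0.03,0.03,0.03,0.07,0.08,0.08])

```text
clock: 43.82
position: [528.2, -321.9, 215.8]
ee_rot: [0.707, -0.707, 0.0, -0.0]
contact_force: [0.3, 1.1, -0.2]
gripper_width: 80.1
grasp_force: 0.0
```

Request:
carry_out(slide=[[0,0,-0.03],[0,0,-0.08],[0,0,-0.13],[0,0,-0.13]], roll=[0,0,0,0], claw=[0.08,0.085,0.085,0.085])

```text
clock: 44.32
position: [529.0, -322.3, 351.2]
ee_rot: [0.708, -0.707, 0.005, -0.002]
contact_force: [1.0, -0.8, -0.7]
gripper_width: 84.8
grasp_force: 0.0
```

Request:
carry_out(slide=[[-0.058,-0.006,0],[-0.116,-0.011,0],[-0.174,-0.017,0],[-0.232,-0.022,0],[-0.29,-0.027,0],[-0.35,-0.033,0],[-0.399,-0.037,0.02],[-0.399,-0.037,0.04]], roll=[0,-0.5,-1,-1.5,-2,-2,-2,-2], claw=[0.085,0.085,0.085,0.085,0.085,0.085,0.085,0.085])

```text
clock: 45.32
position: [564.9, 80.4, 304.6]
ee_rot: [0.721, -0.693, -0.0, -0.0]
contact_force: [-0.6, 0.1, -1.0]
gripper_width: 85.1
grasp_force: 0.0
```

Request:
carry_out(slide=[[0,0,0],[0,0,0]], roll=[0,0], claw=[0.085,0.085])

```text
clock: 45.58
position: [565.1, 76.7, 306.0]
ee_rot: [0.719, -0.695, 0.0, -0.0]
contact_force: [0.0, -0.3, -0.7]
gripper_width: 85.0
grasp_force: 0.0
```

```bash
python3 -c "
from h import *
go(566,76.8,51,2)"; python3 e.py 529 -322 30 80 40
```

```text
slide [-1.000e-01 -8.000e-01  1.003e+02] roll 0.0 | grasp pt [565.2  76.7 151.3] yaw -178.0 t 45.58 F [ 0.  -0.3 -0.7] w 85.0
top 102 [[509.0, -346.0, 32.0], [528.0, -327.0, 42.0], [548.0, -307.0, 75.0]]
side 80 [[507.0, -336.0, 31.0], [522.0, -304.0, 52.0], [543.0, -296.0, 70.0]]
```

Request:
carry_out(slide=[[0,-0.001,0.04],[0,-0.001,0.08],[0,-0.001,0.1],[0,-0.001,0.1],[0,-0.001,0.1],[0,-0.001,0.1],[0,-0.001,0.1],[0,-0.001,0.1]], roll=[0,0,0,0,0,0,0,0], claw=[0.085,0.085,0.085,0.085,0.055,0.055,0.055,0.055])

```text
clock: 46.68
position: [566.7, 77.2, 208.2]
ee_rot: [0.72, -0.694, 0.001, -0.002]
contact_force: [-1.4, -1.5, 6.0]
gripper_width: 66.1
grasp_force: 66.7
```

Request:
carry_out(slide=[[0,0.01,-0.003],[0,0.03,-0.003],[0,0.06,-0.003],[0,0.09,-0.003],[0,0.11,-0.003],[0,0.11,-0.04],[0,0.11,-0.1],[0,0.11,-0.11]], roll=[0,0,0,0,0,0,0,0], claw=[0.055,0.055,0.055,0.055,0.055,0.055,0.055,0.055])

```text
clock: 47.68
position: [456.3, 73.6, 319.8]
ee_rot: [0.72, -0.694, 0.002, -0.005]
contact_force: [0.8, 1.3, -1.5]
gripper_width: 65.9
grasp_force: 67.6
```

```bash
python3 -c "
from h import *
go(446,-334,90,0)"; python3 e.py 446 -256 45 68 40;python3 e.py 446 -178 45 68 40
```

```text
slide [407.3  25.6  73.3] roll 2.1 | grasp pt [457.6  74.3 165.2] yaw -177.9 t 47.67 F [ 0.8  1.3 -1.5] w 65.9
top 155 [[414.0, -289.0, 48.0], [444.0, -256.0, 58.0], [476.0, -226.0, 64.0]]
side 83 [[412.0, -279.0, 47.0], [441.0, -255.0, 54.0], [474.0, -218.0, 58.0]]
top 154 [[416.0, -209.0, 50.0], [446.0, -179.0, 57.0], [477.0, -147.0, 63.0]]
side 65 [[413.0, -205.0, 50.0], [432.0, -166.0, 55.0], [476.0, -143.0, 58.0]]
```

Request:
carry_out(slide=[[0.058,0.004,0],[0.116,0.008,0],[0.174,0.012,0],[0.232,0.016,0],[0.29,0.02,0],[0.348,0.023,0],[0.407,0.025,0],[0.407,0.025,0.02]], roll=[0,0.5,1,1.5,2,2,2,2], claw=[0.055,0.055,0.055,0.055,0.055,0.055,0.055,0.055])

```text
clock: 48.88
position: [445.0, -338.0, 293.8]
ee_rot: [-0.705, 0.709, 0.0, -0.0]
contact_force: [-0.0, 1.2, -2.5]
gripper_width: 65.8
grasp_force: 67.6
```

Request:
carry_out(slide=[[0,0,0.03],[0,0,0.05],[0,0,0.06],[0,0,0.06],[0,0,0.06]], roll=[0,0,0,0,0], claw=[0.055,0.055,0.055,0.055,0.055])

```text
clock: 49.5
position: [445.8, -334.4, 236.1]
ee_rot: [0.707, -0.707, 0.0, -0.0]
contact_force: [0.1, 0.1, -1.7]
gripper_width: 66.0
grasp_force: 67.6
```

```bash
python3 -c "
from h import *
go(446,-334,56.5,0)"
```

```text
slide [-0.4 -0.2 24.9] roll 0.0 | grasp pt [ 445.9 -334.5   81.4] yaw -180.0 t 49.5 F [ 0.1  0.1 -1.7] w 66.0
```

Request:
carry_out(slide=[[0,0,0.008],[0,0,0.014],[0,0,0.019],[0,0,0.022],[0,0,0.024],[0,0,0.024]], roll=[0,0,0,0,0,0], claw=[0.055,0.055,0.055,0.055,0.055,0.055])

```text
clock: 50.25
position: [447.9, -333.7, 216.6]
ee_rot: [0.708, -0.706, 0.004, -0.002]
contact_force: [-0.8, 10.6, 22.9]
gripper_width: 65.8
grasp_force: 60.2
```

Request:
carry_out(slide=[[0,0,0],[0,0,0],[0,0,0],[0,0,-0.04],[0,0,-0.1],[0,0,-0.16]], roll=[0,0,0,0,0,0], claw=[0.085,0.085,0.085,0.085,0.085,0.085])

```text
clock: 51.0
position: [445.2, -334.5, 372.6]
ee_rot: [0.707, -0.707, -0.001, 0.0]
contact_force: [2.0, -0.3, 0.2]
gripper_width: 84.8
grasp_force: 0.0
```

Request:
carry_out(slide=[[-0.06,0,-0.02],[-0.12,0,-0.04],[-0.18,0,-0.06],[-0.24,0,-0.08],[-0.3,0,-0.1],[-0.36,0,-0.1],[-0.4,0,-0.1],[-0.4,0,-0.1]], roll=[0,0,0,0,0,0,0,0], claw=[0.085,0.085,0.085,0.085,0.085,0.085,0.085,0.085])

```text
clock: 52.0
position: [445.3, 67.7, 471.2]
ee_rot: [0.709, -0.706, -0.0, 0.0]
contact_force: [-0.4, -0.4, 0.6]
gripper_width: 84.8
grasp_force: 0.0
```

```bash
for y in -178 -256 -334; do python3 e.py 446 $y 45 68 38; done; python3 e.py 531 -199 40 90 40; python3 e.py 528 -322 40 90 36; python3 e.py 583 371 8 66 38; python3 m.py m7 500 -250 40 4
```

```text
top 154 [[416.0, -210.0, 49.0], [446.0, -178.0, 57.0], [477.0, -146.0, 64.0]]
side 96 [[414.0, -201.0, 46.0], [448.0, -171.0, 55.0], [476.0, -143.0, 59.0]]
top 130 [[413.0, -293.0, 50.0], [445.0, -260.0, 58.0], [475.0, -236.0, 65.0]]
side 95 [[410.0, -291.0, 46.0], [441.0, -257.0, 54.0], [471.0, -226.0, 59.0]]
top 135 [[419.0, -363.0, 52.0], [448.0, -325.0, 61.0], [480.0, -298.0, 67.0]]
side 91 [[416.0, -357.0, 49.0], [447.0, -334.0, 60.0], [479.0, -300.0, 67.0]]
top 130 [[511.0, -224.0, 47.0], [536.0, -203.0, 54.0], [557.0, -180.0, 81.0]]
side 94 [[509.0, -217.0, 43.0], [526.0, -178.0, 61.0], [551.0, -169.0, 76.0]]
top 53 [[509.0, -346.0, 40.0], [523.0, -321.0, 65.0], [547.0, -307.0, 76.0]]
side 59 [[507.0, -331.0, 41.0], [522.0, -304.0, 56.0], [544.0, -297.0, 70.0]]
top 120 [[551.0, 344.0, 9.0], [583.0, 367.0, 38.0], [608.0, 391.0, 64.0]]
side 225 [[562.0, 356.0, 17.0], [581.0, 379.0, 46.0], [600.0, 394.0, 64.0]]
slide [ -6.7  -0.7 235. ] roll -2.0 | grasp pt [445.3  65.3 317. ] yaw 180.0 t 52.6 F [-0.   0.1 -0.5] w 84.7
top x0,y0 277 131 scale 4.0
side x0,y0 240 90 scale 4.0
```

View pics/m7.png

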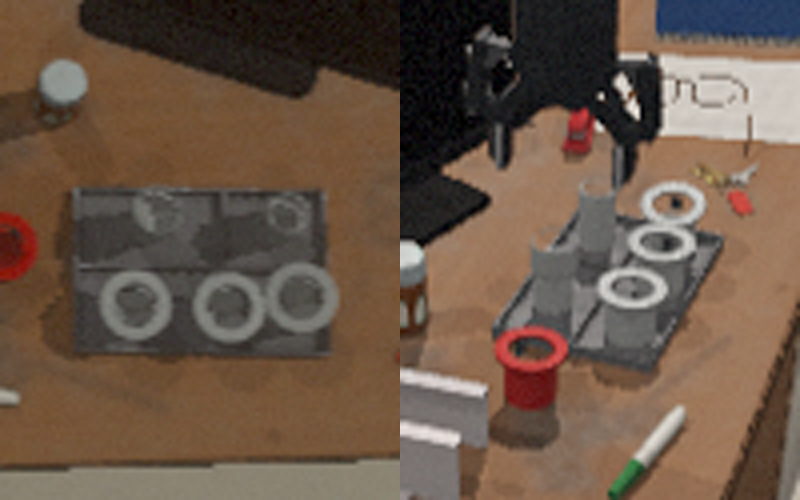

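```bash
cat > hc.py <<'E'
from h import *
q=get_image("top");x0,y0=290,170;im=cv2.resize(q["img"][y0:y0+55,x0:x0+80],None,fx=8,fy=8,interpolation=cv2.INTER_CUBIC)
g=cv2.GaussianBlur(cv2.cvtColor(im,cv2.COLOR_RGB2GRAY),(0,0),4)
c=cv2.HoughCircles(g,cv2.HOUGH_GRADIENT,1.5,350//8,param1=60,param2=18,minRadius=64,maxRadius=82)
for X,Y,r in (c[0] if c is not None else [])[:8]: print(np.round(px2w(q,(x0+X/8-.5,y0+Y/8-.5),58),1),round(r/8,2))
C=cloud(q)
for y in range(-390,-130,6):
    m=(abs(C[...,1]-y)<3)&(abs(C[...,0]-447)<40)&(C[...,2]>40);X=C[m]
    if len(X): print(y,len(X),"x",X[:,0].min().round(),X[:,0].max().round(),"zmax",np.percentile(X[:,2],85).round(),end="; ")
E
python3 hc.py
```

```text
-366 8 x 439.0 464.0 zmax 71.0; -360 18 x 425.0 471.0 zmax 69.0; -354 22 x 425.0 476.0 zmax 69.0; -348 16 x 419.0 479.0 zmax 68.0; -342 10 x 418.0 480.0 zmax 69.0; -336 10 x 418.0 479.0 zmax 68.0; -330 10 x 419.0 481.0 zmax 64.0; -324 14 x 418.0 480.0 zmax 64.0; -318 14 x 419.0 478.0 zmax 62.0; -312 20 x 423.0 474.0 zmax 62.0; -306 16 x 430.0 466.0 zmax 61.0; -300 8 x 435.0 455.0 zmax 60.0; -294 15 x 425.0 463.0 zmax 61.0; -288 21 x 416.0 467.0 zmax 63.0; -282 17 x 413.0 471.0 zmax 58.0; -276 10 x 413.0 474.0 zmax 64.0; -270 14 x 410.0 474.0 zmax 61.0; -264 8 x 410.0 475.0 zmax 62.0; -258 12 x 414.0 474.0 zmax 61.0; -252 18 x 414.0 472.0 zmax 58.0; -246 19 x 418.0 469.0 zmax 59.0; -240 16 x 422.0 464.0 zmax 60.0; -234 5 x 433.0 453.0 zmax 67.0; -210 8 x 434.0 458.0 zmax 60.0; -204 21 x 427.0 469.0 zmax 62.0; -198 16 x 419.0 473.0 zmax 60.0; -192 14 x 420.0 477.0 zmax 61.0; -186 9 x 415.0 477.0 zmax 61.0; -180 15 x 416.0 478.0 zmax 58.0; -174 8 x 417.0 478.0 zmax 58.0; -168 14 x 415.0 477.0 zmax 61.0; -162 13 x 420.0 474.0 zmax 59.0; -156 17 x 424.0 470.0 zmax 61.0; -150 17 x 428.0 463.0 zmax 62.0; -144 4 x 444.0 455.0 zmax 59.0;
```

```bash
cat > w.py <<'E'
from h import *
for n in("top","side"):
    q=get_image(n);C=cloud(q);P=C.reshape(-1,3);I=q["img"].reshape(-1,3)
    for xs in((495,505),(540,562),(406,414)):
        m=(P[:,0]>xs[0])&(P[:,0]<xs[1])&(P[:,1]<-340)&(P[:,1]>-400)
        X=P[m];o=X[:,1].argsort();print(n,xs,[(int(a),int(b)) for a,b in X[o][:,1:3]])
    for nm in("bay_large","bay_small","bay_medium","tray"):print(nm,[(round(r["conf"],2),px2w(q,r["at"],3 if nm!="tray" else 0).round(0)[:2].tolist()) for r in place_of(q,nm)[:2]])
E
python3 w.py
```

```text
top (495, 505) [(-396, -1), (-394, 4), (-391, 2), (-391, 3), (-390, -6), (-389, -3), (-385, -5), (-384, -2), (-383, -9), (-379, 0), (-374, 8), (-372, 16), (-372, 15), (-370, 7), (-370, 6), (-367, 6), (-365, 12), (-364, 0), (-363, 6), (-363, 5), (-361, 0), (-359, 4), (-357, 0), (-356, 0), (-352, 2), (-350, 9), (-348, 0), (-347, 5), (-347, 7), (-344, 1), (-344, 4), (-342, 8), (-341, -1), (-340, 2)]
top (540, 562) [(-399, 1), (-398, 5), (-398, 4), (-398, -4), (-397, 0), (-397, -3), (-396, 1), (-395, 2), (-393, -3), (-392, 2), (-392, -1), (-391, 0), (-390, 7), (-390, -5), (-388, 1), (-387, 2), (-387, 2), (-386, 4), (-385, -2), (-385, -1), (-384, 1), (-383, 0), (-382, 4), (-379, 6), (-378, 5), (-377, 9), (-377, 15), (-377, 12), (-375, 5), (-375, 20), (-375, 3), (-375, 4), (-374, -3), (-374, 10), (-372, 0), (-372, 13), (-372, 3), (-372, 0), (-371, 2), (-369, 14), (-369, -1), (-369, -4), (-369, 0), (-366, 5), (-365, 11), (-364, 3), (-363, 22), (-363, 5), (-363, 5), (-362, -2), (-361, 17), (-360, 0), (-359, 4), (-358, 5), (-357, 14), (-357, -1), (-355, 1), (-355, 6), (-355, 5), (-354, 13), (
[... 801 characters left out ...]
-1), (-362, 4), (-357, 0), (-355, -3), (-354, 3), (-350, 1), (-348, -2), (-341, 0)]
side (540, 562) [(-361, 11), (-354, 11), (-353, 6), (-352, 2), (-348, 3), (-348, 0), (-344, -3)]
side (406, 414) [(-397, -3), (-392, 0), (-391, -3), (-390, -744), (-389, -752), (-383, -747), (-383, 0), (-378, -749), (-376, -755), (-373, -761), (-369, -748), (-369, 4), (-366, 9), (-364, 1), (-362, -2), (-361, -745), (-360, 0), (-359, -753), (-357, 9), (-357, 11), (-357, 5), (-354, -755), (-353, -763), (-347, 1), (-346, 1), (-345, -752), (-344, -1)]
bay_large [(0.57, [435.0, -224.0])]
bay_small [(0.62, [532.0, -304.0])]
bay_medium [(0.73, [544.0, -203.0]), (0.65, [445.0, -161.0])]
tray [(0.87, [496.0, -224.0])]
```

Request:
carry_out(slide=[[0.058,0,0.02],[0.116,0,0.04],[0.174,0,0.06],[0.232,0.001,0.08],[0.29,0.001,0.1],[0.327,0.001,0.14],[0.327,0.001,0.19],[0.327,0.001,0.19]], roll=[0,0,0,0,0,0,0,0], claw=[0.085,0.085,0.085,0.085,0.085,0.085,0.085,0.085])

```text
clock: 54.25
position: [443.0, -261.6, 278.4]
ee_rot: [-0.707, 0.707, 0.004, -0.002]
contact_force: [0.6, -0.4, 1.4]
gripper_width: 84.7
grasp_force: 0.0
```

Request:
carry_out(slide=[[0,0,0],[0,0,0]], roll=[0,0], claw=[0.085,0.085])

```text
clock: 54.5
position: [445.3, -261.1, 284.1]
ee_rot: [0.708, -0.706, 0.002, -0.001]
contact_force: [0.5, -0.1, 0.1]
gripper_width: 84.5
grasp_force: 0.0
```

```bash
python3 -c "
from h import *
go(444,-262,55,0)"
```

```text
slide [ 0.8  1.7 74.4] roll 0.1 | grasp pt [ 446.1 -261.3  129.4] yaw -179.9 t 54.5 F [ 0.5 -0.1  0.1] w 84.5
```

Request:
carry_out(slide=[[0.001,0.001,0.03],[0.001,0.001,0.06],[0.001,0.001,0.072],[0.001,0.001,0.074],[0.001,0.001,0.074],[0.001,0.001,0.074],[0.001,0.001,0.074],[0.001,0.001,0.074]], roll=[0,0,0,0,0,0,0,0], claw=[0.085,0.085,0.085,0.085,0.055,0.055,0.055,0.055])

```text
clock: 55.5
position: [443.9, -262.5, 209.7]
ee_rot: [0.707, -0.707, 0.001, -0.001]
contact_force: [-1.1, 1.2, 5.3]
gripper_width: 65.1
grasp_force: 65.6
```

Request:
carry_out(slide=[[0,0,-0.002],[-0.004,0,-0.002],[-0.008,0,-0.002],[-0.012,0,-0.002],[-0.012,0,-0.002]], roll=[0,0,0,0,0], claw=[0.055,0.055,0.055,0.055,0.055])

```text
clock: 56.12
position: [443.5, -250.0, 209.8]
ee_rot: [0.708, -0.707, -0.0, -0.0]
contact_force: [0.2, 0.2, 0.6]
gripper_width: 65.5
grasp_force: 66.6
```

Now release, rise, and go to the third pot.

Request:
carry_out(slide=[[0,0,0.002],[0,0,0.002],[0,0,0.002],[0,0,0.002],[0,0,0.002],[0,0,-0.03],[0,0,-0.07],[0,0,-0.08]], roll=[0,0,0,0,0,0,0,0], claw=[0.055,0.055,0.085,0.085,0.085,0.085,0.085,0.085])

```text
clock: 57.12
position: [444.0, -250.6, 292.0]
ee_rot: [0.707, -0.707, 0.002, -0.001]
contact_force: [0.0, 0.6, -1.0]
gripper_width: 85.3
grasp_force: 0.0
```

Request:
carry_out(slide=[[0.04,-0.002,0],[0.083,-0.004,0],[0.083,-0.004,0],[0.083,-0.004,0]], roll=[0,0,0,0], claw=[0.085,0.085,0.085,0.085])

```text
clock: 57.62
position: [446.9, -333.1, 288.6]
ee_rot: [-0.707, 0.707, 0.001, -0.0]
contact_force: [-0.8, 0.3, -0.7]
gripper_width: 85.0
grasp_force: 0.0
```

```bash
python3 -c "
from h import *
go(448,-333,58,0)"; python3 e.py 446 -250 50 62 45; python3 e.py 449 -334 50 75 36
```

```text
slide [-0.  -1.2 75.9] roll -0.0 | grasp pt [ 446.6 -332.9  133.9] yaw 180.0 t 57.62 F [-0.8  0.3 -0.7] w 85.0
side 95 [[411.0, -289.0, 51.0], [441.0, -246.0, 55.0], [471.0, -213.0, 59.0]]
top 111 [[419.0, -353.0, 52.0], [447.0, -322.0, 61.0], [480.0, -304.0, 70.0]]
side 87 [[418.0, -357.0, 52.0], [449.0, -335.0, 60.0], [479.0, -302.0, 66.0]]
```

Request:
carry_out(slide=[[0,-0.001,0.03],[0,-0.001,0.06],[0,-0.001,0.074],[0,-0.001,0.074],[0,-0.001,0.074],[0,-0.001,0.074],[0,-0.001,0.074],[0,-0.001,0.074]], roll=[0,0,0,0,0,0,0,0], claw=[0.085,0.085,0.085,0.085,0.055,0.055,0.055,0.055])

```text
clock: 58.82
position: [449.0, -333.5, 217.6]
ee_rot: [0.708, -0.707, 0.002, -0.001]
contact_force: [-1.2, 2.1, 5.8]
gripper_width: 65.0
grasp_force: 65.7
```

Request:
carry_out(slide=[[0,0,-0.01],[0,0,-0.02],[-0.004,0,-0.02],[-0.009,0,-0.02],[-0.009,0,-0.02],[-0.009,0,-0.02]], roll=[0,0,0,0,0,0], claw=[0.055,0.055,0.055,0.055,0.055,0.055])

```text
clock: 59.58
position: [448.4, -324.2, 235.4]
ee_rot: [0.707, -0.707, -0.0, 0.0]
contact_force: [0.5, 0.4, -1.3]
gripper_width: 64.9
grasp_force: 66.7
```

```bash
python3 -c "
from h import *
go(448,-324,56,0)"; python3 e.py 446 -322 66 95 42;python3 e.py 446 -322 28 60 42
```

```text
slide [-0.2  0.4 24.7] roll 0.0 | grasp pt [ 448.3 -324.2   80.7] yaw -180.0 t 59.58 F [ 0.5  0.4 -1.3] w 64.9
top 78 [[409.0, -322.0, 68.0], [443.0, -305.0, 78.0], [479.0, -293.0, 86.0]]
side 130 [[407.0, -346.0, 68.0], [446.0, -314.0, 77.0], [485.0, -284.0, 91.0]]
top 51 [[436.0, -334.0, 40.0], [451.0, -322.0, 49.0], [469.0, -282.0, 59.0]]
side 60 [[422.0, -345.0, 32.0], [442.0, -306.0, 48.0], [467.0, -283.0, 59.0]]
```

Request:
carry_out(slide=[[0.004,0,0.004],[0.004,0,0.01],[0.004,0,0.014],[0.004,0,0.018],[0.004,0,0.02],[0.004,0,0.02]], roll=[0,0,0,0,0,0], claw=[0.055,0.055,0.055,0.055,0.055,0.055])

```text
clock: 60.52
position: [448.4, -328.7, 217.2]
ee_rot: [0.708, -0.707, 0.0, 0.001]
contact_force: [-3.6, -0.1, 7.5]
gripper_width: 65.0
grasp_force: 67.8
```

```bash
python3 -c "
from h import *
go(448,-328,56,0)"
```

```text
slide [-0.7  0.4  6.5] roll 0.1 | grasp pt [ 448.4 -328.8   62.5] yaw -179.9 t 60.52 F [-3.6 -0.1  7.5] w 65.0
```

Request:
carry_out(slide=[[0,0,0],[0,0,0],[0,0,0],[0,0,0],[0,0,-0.04],[0,0,-0.1],[0,0,-0.16],[0,0,-0.16]], roll=[0,0,0,0,0,0,0,0], claw=[0.06,0.07,0.085,0.085,0.085,0.085,0.085,0.085])

```text
clock: 61.52
position: [449.4, -328.8, 381.5]
ee_rot: [0.708, -0.707, 0.006, -0.002]
contact_force: [0.8, 0.2, 0.2]
gripper_width: 85.1
grasp_force: 0.0
```

Request:
carry_out(slide=[[-0.06,0,-0.02],[-0.12,0,-0.04],[-0.18,0,-0.06],[-0.24,0,-0.08],[-0.3,0,-0.08],[-0.36,0,-0.08],[-0.4,0,-0.08],[-0.4,0,-0.08]], roll=[0,0,0,0,0,0,0,0], claw=[0.085,0.085,0.085,0.085,0.085,0.085,0.085,0.085])

```text
clock: 62.52
position: [448.1, 73.9, 454.7]
ee_rot: [0.709, -0.705, -0.0, 0.001]
contact_force: [0.7, -0.4, 0.1]
gripper_width: 84.9
grasp_force: 0.0
```

```bash
python3 hc.py; echo; python3 - <<'E'
from h import *
for n in("top","side"):
    P=cloud(get_image(n)).reshape(-1,3)
    for y,x in((-178,447),(-251,444),(-328,448)):
        X=P[(abs(np.hypot(P[:,0]-x,P[:,1]-y)-28)<7)&(P[:,2]>45)&(P[:,2]<80)]
        A=np.c_[X[:,:2]-[x,y],np.ones(len(X))];k=np.linalg.lstsq(A,X[:,2],rcond=None)[0]
        print(n,y,len(X),"tilt x,y",k[:2].round(3),"z",k[2].round(1))
E
```

```text
[ 444.  -255.1   58. ] 8.47
-366 1 x 444.0 444.0 zmax 63.0; -360 9 x 440.0 464.0 zmax 71.0; -354 22 x 428.0 476.0 zmax 71.0; -348 18 x 422.0 475.0 zmax 68.0; -342 13 x 418.0 479.0 zmax 72.0; -336 11 x 418.0 481.0 zmax 66.0; -330 10 x 419.0 481.0 zmax 66.0; -324 7 x 418.0 481.0 zmax 67.0; -318 15 x 419.0 481.0 zmax 63.0; -312 18 x 424.0 477.0 zmax 62.0; -306 24 x 423.0 470.0 zmax 63.0; -300 11 x 435.0 462.0 zmax 61.0; -294 1 x 447.0 447.0 zmax 59.0; -288 3 x 448.0 455.0 zmax 59.0; -282 16 x 425.0 460.0 zmax 61.0; -276 18 x 421.0 467.0 zmax 59.0; -270 18 x 413.0 475.0 zmax 60.0; -264 11 x 413.0 476.0 zmax 61.0; -258 9 x 414.0 475.0 zmax 61.0; -252 10 x 414.0 476.0 zmax 60.0; -246 10 x 414.0 475.0 zmax 59.0; -240 15 x 415.0 468.0 zmax 58.0; -234 17 x 419.0 471.0 zmax 60.0; -228 15 x 422.0 465.0 zmax 60.0; -222 10 x 430.0 452.0 zmax 62.0; -210 7 x 435.0 458.0 zmax 60.0; -204 23 x 423.0 469.0 zmax 61.0; -198 17 x 420.0 474.0 zmax 60.0; -192 10 x 416.0 477.0 zmax 61.0; -186 12 x 415.0 478.0 zmax 63.0; -180 14 x 416.0 478.0 zmax 59.0; -174 8 x 416.0 479.0 zmax 57.0; -168 15 x 416.0 478.0 zmax 61.0; -162 13 x 420.0 475.0 zmax 59.0; -156 19 x 423.0 471.0 zmax 59.0; -150 14 x 429.0 462.0 zmax 61.0; -144 4 x 445.0 455.0 zmax 58.0; 
top -178 147 tilt x,y [-0.03  -0.002] z 57.5
top -251 138 tilt x,y [-0.015  0.013] z 57.5
top -328 144 tilt x,y [-0.035 -0.168] z 62.1
side -178 65 tilt x,y [-0.004 -0.005] z 54.4
side -251 66 tilt x,y [0.01  0.008] z 54.4
side -328 64 tilt x,y [-0.028 -0.199] z 60.8
```

```bash
python3 -c "
from h import *
go(449,-329,130,0)"
```

```text
slide [400.2  -1.  170.6] roll 0.0 | grasp pt [448.   71.2 300.4] yaw -180.0 t 62.67 F [-1.2  0.4 -0.2] w 85.0
```

Request:
carry_out(slide=[[0.06,0,0.02],[0.12,0,0.04],[0.18,0,0.06],[0.24,0,0.08],[0.3,0,0.1],[0.36,0,0.12],[0.4,-0.001,0.15],[0.4,-0.001,0.165]], roll=[0,0,0,0,0,0,0,0], claw=[0.085,0.085,0.085,0.085,0.085,0.085,0.085,0.085])

```text
clock: 63.68
position: [447.6, -332.0, 288.1]
ee_rot: [-0.705, 0.709, 0.002, -0.001]
contact_force: [-0.2, 1.2, -0.4]
gripper_width: 85.2
grasp_force: 0.0
```

Request:
carry_out(slide=[[0,0,0],[0,0,0],[0,0,0]], roll=[0,0,0], claw=[0.085,0.085,0.085])

```text
clock: 64.05
position: [449.8, -327.7, 292.1]
ee_rot: [0.708, -0.706, 0.001, -0.0]
contact_force: [-0.1, 0.3, -0.1]
gripper_width: 85.2
grasp_force: 0.0
```

```bash
python3 -c "
from h import *
go(449,-329,61,0)"
```

```text
slide [ 1.2  1.  76.4] roll 0.1 | grasp pt [ 450.2 -327.8  137.4] yaw -179.9 t 64.05 F [-0.1  0.3 -0.1] w 85.2
```

Request:
carry_out(slide=[[0,0.001,0.03],[0,0.001,0.06],[0,0.001,0.075],[0,0.001,0.075],[0,0.001,0.075],[0,0.001,0.075],[0,0.001,0.075],[0,0.001,0.075]], roll=[0,0,0,0,0,0,0,0], claw=[0.085,0.085,0.085,0.085,0.055,0.055,0.055,0.055])

```text
clock: 65.05
position: [449.3, -328.6, 217.7]
ee_rot: [0.708, -0.707, 0.002, -0.001]
contact_force: [-1.1, 1.4, 6.8]
gripper_width: 64.6
grasp_force: 65.6
```

Request:
carry_out(slide=[[0,0,-0.008],[0,0,-0.015],[-0.004,0,-0.015],[-0.008,0,-0.015],[-0.008,0,-0.01],[-0.008,0,-0.004],[-0.008,0,-0.001],[-0.008,0,-0.001]], roll=[0,0,0,0,0,0,0,0], claw=[0.055,0.055,0.055,0.055,0.055,0.055,0.055,0.055])

```text
clock: 66.05
position: [448.5, -320.9, 217.3]
ee_rot: [0.707, -0.707, 0.0, 0.0]
contact_force: [-2.4, -1.3, 5.4]
gripper_width: 64.7
grasp_force: 67.3
```

Request:
carry_out(slide=[[0,0,0],[0,0,0],[0,0,0],[0,0,0],[0,0,-0.04],[0,0,-0.1],[0,0,-0.16],[0,0,-0.16]], roll=[0,0,0,0,0,0,0,0], claw=[0.06,0.07,0.085,0.085,0.085,0.085,0.085,0.085])

```text
clock: 67.05
position: [449.4, -320.8, 382.5]
ee_rot: [0.708, -0.707, 0.006, -0.002]
contact_force: [-1.0, -0.9, -0.2]
gripper_width: 85.2
grasp_force: 0.0
```

Request:
carry_out(slide=[[-0.06,0,-0.02],[-0.12,0,-0.04],[-0.18,0,-0.06],[-0.24,0,-0.08],[-0.3,0,-0.08],[-0.36,0,-0.08],[-0.4,0,-0.08],[-0.4,0,-0.08]], roll=[0,0,0,0,0,0,0,0], claw=[0.085,0.085,0.085,0.085,0.085,0.085,0.085,0.085])

```text
clock: 68.05
position: [448.1, 81.9, 455.7]
ee_rot: [0.709, -0.705, -0.0, 0.001]
contact_force: [-0.6, 0.2, -0.0]
gripper_width: 84.9
grasp_force: 0.0
```

```bash
cat > z.py <<'E'
from h import *
for n in("top","side"):
    P=cloud(get_image(n)).reshape(-1,3)
    for y,x in((-178,447),(-251,444),(-326,448)):
        X=P[(abs(np.hypot(P[:,0]-x,P[:,1]-y)-28)<7)&(P[:,2]>45)&(P[:,2]<80)]
        A=np.c_[X[:,:2]-[x,y],np.ones(len(X))];k=np.linalg.lstsq(A,X[:,2],rcond=None)[0]
        print(n,y,len(X),"tilt x,y",k[:2].round(3),"z",k[2].round(1),"ext",np.percentile(X[:,:2],[2,98],axis=0).round().tolist())
E
python3 z.py; python3 hc.py
```

```text
top -178 149 tilt x,y [-0.01   0.009] z 57.7 ext [[416.0, -210.0], [477.0, -146.0]]
top -251 137 tilt x,y [ 0.033 -0.002] z 57.8 ext [[414.0, -283.0], [475.0, -223.0]]
top -326 137 tilt x,y [ 0.001 -0.004] z 57.5 ext [[416.0, -358.0], [479.0, -297.0]]
side -178 63 tilt x,y [ 0.013 -0.007] z 54.9 ext [[416.0, -209.0], [475.0, -147.0]]
side -251 65 tilt x,y [-0.002 -0.009] z 54.3 ext [[411.0, -278.0], [473.0, -220.0]]
side -326 56 tilt x,y [-0.019 -0.008] z 54.3 ext [[415.0, -352.0], [477.0, -294.0]]
[ 447.5 -181.6   58. ] 8.13
-366 2 x 450.0 458.0 zmax 51.0; -360 10 x 434.0 465.0 zmax 61.0; -354 22 x 423.0 473.0 zmax 61.0; -348 17 x 423.0 473.0 zmax 62.0; -342 14 x 419.0 478.0 zmax 62.0; -336 12 x 415.0 481.0 zmax 59.0; -330 10 x 415.0 481.0 zmax 62.0; -324 12 x 416.0 480.0 zmax 62.0; -318 11 x 419.0 477.0 zmax 61.0; -312 18 x 420.0 478.0 zmax 62.0; -306 19 x 424.0 470.0 zmax 59.0; -300 13 x 436.0 466.0 zmax 58.0; -294 1 x 447.0 447.0 zmax 61.0; -288 4 x 436.0 451.0 zmax 60.0; -282 16 x 425.0 463.0 zmax 59.0; -276 15 x 421.0 468.0 zmax 61.0; -270 18 x 415.0 471.0 zmax 60.0; -264 9 x 414.0 474.0 zmax 62.0; -258 11 x 414.0 475.0 zmax 61.0; -252 11 x 414.0 475.0 zmax 61.0; -246 8 x 414.0 474.0 zmax 62.0; -240 13 x 414.0 473.0 zmax 62.0; -234 20 x 419.0 468.0 zmax 60.0; -228 16 x 425.0 463.0 zmax 60.0; -222 7 x 429.0 449.0 zmax 63.0; -210 8 x 433.0 461.0 zmax 62.0; -204 21 x 426.0 470.0 zmax 62.0; -198 17 x 420.0 473.0 zmax 61.0; -192 12 x 419.0 477.0 zmax 62.0; -186 11 x 415.0 478.0 zmax 64.0; -180 13 x 416.0 478.0 zmax 60.0; -174 9 x 416.0 478.0 zmax 56.0; -168 13 x 416.0 478.0 zmax 62.0; -162 12 x 420.0 475.0 zmax 60.0; -156 20 x 425.0 471.0 zmax 62.0; -150 15 x 428.0 463.0 zmax 62.0; -144 4 x 443.0 455.0 zmax 58.0;
```

Request:
carry_out(slide=[[0,0,0],[0,0,0],[0,0,0],[0,0,0]], roll=[0,0,0,0], claw=[0.085,0.085,0.085,0.085])

```text
clock: 68.7
position: [448.3, 79.4, 456.8]
ee_rot: [-0.707, 0.707, 0.0, 0.0]
contact_force: [0.2, -0.2, 0.7]
gripper_width: 85.1
grasp_force: 0.0
```

```bash
python3 e.py 531 -199 40 90 40; python3 e.py 528 -322 40 90 36; python3 -c "
from bench import *
print(job_done())"
```

```text
top 129 [[511.0, -225.0, 46.0], [536.0, -203.0, 54.0], [557.0, -180.0, 83.0]]
side 96 [[510.0, -216.0, 41.0], [526.0, -177.0, 62.0], [550.0, -170.0, 78.0]]
top 57 [[509.0, -346.0, 41.0], [523.0, -320.0, 63.0], [548.0, -308.0, 76.0]]
side 37 [[516.0, -327.0, 41.0], [529.0, -301.0, 57.0], [545.0, -295.0, 70.0]]
the job is handed in; nothing more can be done
None
```

I handed the job in at about 69 s (no verdict came back): three nests parted, three large pots, the medium cup and the one small cup upright in their bays, the chipped cup in the reject box, no second small cup in the scene, bystanders untouched as far as I saw.

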